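Run a specimen carrier round the bent drying rail to its stop

ROBOT

A 7-joint arm with a two-finger parallel gripper is mounted at the origin on a cart in front of the work surface, level with it; the furniture and walls round the work are solid. World frame = base frame: x ahead of the robot, y to its left, z up, the work surface at z = 0. Lengths are in mm, angles in rad, forces in N, time in s.
With the tool pointing down it reaches from about 350 to 900 mm from the base axis. Payload 8.1 kg.
Tool frame: the origin (TCP) lies at the very end of the fingers, on their centre line; the grasp point (between the pads) lies 19 mm behind it; z points along the fingers, y is the line along which they close (so a half turn about z gives the same grasp; the last joint's range is limited). The gripper opens to 85 mm and grips with 20 to 120 N. Pads are 22 mm wide; open, the fingers measure 114 mm over their backs; the gripper's body (76 mm by 85 mm) begins 54 mm behind the grasp point. The pads swing forward as they close: fully open they stand 13 mm farther back than shut.
Start: joints at [-1.333, 0.434, 0.025, 1.573, -0.012, 1.134, -0.075], TCP at [208.928, 589.059, 231.323] pointing down, gripper open.
Joint ranges: [-2.62, 2.62], [-0.44, 2.09], [-1.27, 1.32], [0.08, 2.57], [-1.32, 4.46], [0.12, 2], [-2.74, 2.74]. Speed limits (rad/s): [2.22, 2.22, 3.01, 3.01, 3.14, 3.14, 3.14].

INTERFACE

Orientations are given as a unit quaternion [x, y, z, w].
In Python, from bench import r gives the robot as it stands.
- The arm moves only by the tool play_rows, never from a script. Its argument "targets" is a list of rows, each an object of numbers: "dx", "dy", "dz": the shift along the tool's x, y, z in cm; "wx", "wy", "wz": the turn, a rotation vector about the tool's x, y, z in rad; "claw": the opening, from 0 (shut) to 1 (fully open). In form: [{"dx": .., "dy": .., "dz": .., "wx": .., "wy": .., "wz": .., "claw": ..}, ...]. A call has 1 to 5 rows; each row is the pose to reach, as a shift and turn from the pose commanded when the call began, along the tool's axes at that moment; what a row does not reach only later rows make up. A row lasts 1/10 s, in which the tool goes at most 50 mm and 8.59 degrees, less where a joint would pass 70% of its speed; a pose out of reach is approached as far as the arm can. A call with a gripper value outside its range is refused whole. The fingers move at their own pace and stop on an object; "squeeze" is the grip in N (left out, the last holds). Time passes only in rows, so rows that repeat a pose let the fingers close. It gives the time, the measured TCP pose, the force, the opening and the grip force at its end, in the units of the state.
- r.state(): the state, without advancing time (a new reading comes with each control period).
- r.read_camera(name): name is "scene" or "top"; returns the picture (480x640x3 uint8, red, green, blue); there is no depth.
- r.get_calibration(name): a dict with "fovy" (degrees; the focal length in pixels is half the picture's height over the tangent of half this angle, whatever the lens; pixels are square), "cx", "cy" (the principal point, pixels), "R" (3x3) and "t" (3): a world point X has camera coordinates R X + t. Camera axes: x right, y down, z forward; pixel columns grow to the right and rows downward; lengths in mm; the calibration is good to about 2 mm. A picture is of the moment at which its call begins. get_calibration takes no time and is no camera call.
- r.job_done(): hands the job in; it is judged then, once.
The state is a dict: "time": time; "joints": joint angles; "joint_velocities": joint speeds; "joint_torque": joint torques, N m; "tool_pos": TCP position; "eef_rot": TCP orientation; "contact_force": force on the tool from outside, world axes, zero at the start; "ft_torque": the same for the moment, N m; "grip_width": finger opening in mm; "grip_force": force on a finger pad.
Only numpy, scipy, OpenCV 4.12 (cv2) and the standard library are available. Lean on these libraries where they do the work, as an engineer would, in place of code of your own. Each camera call takes 0.05 s, during which the arm holds its last target. There are 200 camera calls.

TASK

Put the eye of the standing specimen carrier over the open end of the bent rod on the stand, slide the carrier along the rod round both bends, and press it lightly home against the stop collar. Let go there, so that it hangs touching the collar. Feel your way gently so that the rod is never forced, and leave the jar, vial, bottle and small beaker alone.

Things in the scene. Friction and masses are not known exactly. Their poses are not given: they have to be found in the camera images.
- carrier: bare aluminium specimen carrier, 120 g, standing on a round foot; origin under the foot's centre, z up. Black puck between 32 mm discs (up to 25 mm), 7 mm stem, eye ring, then a flat grip tab: 24 mm along x, 8 mm thick across y, 72 to 108 mm up. Pinch the tab across y, fingertips no lower than 73 mm above the foot. Either way round fits the rod; heavy at the foot, it hangs upright
- eye (a point): centre of the carrier's eye, 55 mm above the foot, axes as the carrier: a ring of 14 mm bore, 22 mm outside, 10 mm long, bore axis along x. On the 8 mm rod it has 3 mm play all round and jams if turned more than about 0.4 rad off the rod's direction
- stand: stand fixed to the bench, z up; origin under the centre of its grey 90x90x12 mm foot. A 14 mm column bears a 26 mm square clamp boss, centre 115 mm up, top 127 mm
- boss (a point): rod axis at the boss centre, axes as the stand. The rod (steel, 8 mm, level, rigid) leaves along y. Seen from above, going out: straight about 115 mm, bend LEFT about 0.95 rad, straight about 50, bend RIGHT about 1.1 rad, straight about 75 to the open end; bend radius 30 mm. Bent by hand: bends vary by 0.15 rad, straights by 20, 8, 20 mm, measured by no entry: feel or see the way
- tip (a point): the open end of the rod, on its axis; x points out of the rod along its last straight, z up
- stop: dark steel stop collar, 20 mm diameter, 12 mm long, fast on the rod's first straight, its face 35 to 59 mm from the boss centre. Origin on the rod axis at its face towards the open end; x points along the rod towards the open end, z up. The carrier is home when the eye's centre is 5 mm in front of this origin
- vial: bystander: vial with black cap, 24 mm diameter, 50 mm high, loose; origin under its centre
- jar: bystander: white cream jar, 50 mm diameter, 52 mm high, loose; origin under its centre
- amber_bottle: bystander: amber bottle, 47 mm diameter, 103 mm high, loose; origin under its centre
- small_beaker: bystander: small beaker, 47 mm diameter, 56 mm high, loose; origin under its centre

How it is judged (in metres and radians):
On the way, in this order (a step that is already met when the one before it is completed fails the run):
1. the eye is on the rod's open end (x of eye in the frame of tip between -0.05 and -0.008 m and y of eye in the frame of tip between -0.006 and 0.006 m and z of eye in the frame of tip between -0.006 and 0.006 m), for 0.1 s.
2. the carrier is pressed against the stop collar with more than 2 N (contact force between carrier and stop above 2 N and x of eye in the frame of stop between 0.002 and 0.008 m and y of eye in the frame of stop between -0.006 and 0.006 m and z of eye in the frame of stop between -0.006 and 0.006 m), for 0.2 s.
At the end, for the whole second after the job is handed in: the carrier hangs on the rod, upright within 0.35 rad and at rest, with its eye centre within 6 mm of the rod axis and at most 8 mm in front of the stop collar's face (a gap under 3 mm), let go (x of eye in the frame of stop between 0.002 and 0.008 m and y of eye in the frame of stop between -0.006 and 0.006 m and z of eye in the frame of stop between -0.006 and 0.006 m and linear speed of carrier below 0.02 m/s and angle between carrier's own z axis and vertical below 0.35 rad); the robot touches nothing.
It fails at once if the carrier is forced against the rod, collar or stand with more than 15 N (contact force between carrier and stand above 15 N).
It fails at once if the vial is moved more than 20 mm or tipped (distance of vial from where it was at the start of the episode above 0.02 m or angle between vial's own z axis and vertical above 0.4 rad).
It fails at once if the jar is moved more than 20 mm or tipped (distance of jar from where it was at the start of the episode above 0.02 m or angle between jar's own z axis and vertical above 0.4 rad).
It fails at once if the amber bottle is moved more than 20 mm or tipped (distance of amber_bottle from where it was at the start of the episode above 0.02 m or angle between amber_bottle's own z axis and vertical above 0.4 rad).
It fails at once if the small beaker is moved more than 20 mm or tipped (distance of small_beaker from where it was at the start of the episode above 0.02 m or angle between small_beaker's own z axis and vertical above 0.4 rad).
It also fails if it takes over 72 s, if anything falls off the work surface, if the arm or the gripper's body presses on something with over 40 N, if the wrist force passes 120 N, or if a joint passes its speed limit or range.

## Working session

There is one attempt and no reset: what is moved stays moved. The work goes in short steps, Python scripts to look and compute and a tool call to move; the robot and the scene stay as the last step left them, time stands still between calls to the robot, and variables do not carry over. Pictures are saved under pics/ and viewed, at most 13 in all, crops included, and the job is handed in when it is done.

Besides the shell and the picture viewer there is one more tool, called after ">>>" by a JSON object that holds its "api" and its "payload". play_rows: Moves the arm, as the interface text tells. Its arguments: {"type":"object","properties":{"targets":{"type":"array","items":{"type":"object","properties":{"dx":{"type":"number"},"dy":{"type":"number"},"dz":{"type":"number"},"wx":{"type":"number"},"wy":{"type":"number"},"wz":{"type":"number"},"claw":{"type":"number"}}}},"squeeze":{"type":"number"}},"required":["targets"]}

```bash
mkdir -p pics; ls
python3 - <<'E'
from bench import r
import cv2
for n in("scene","top"):
    cv2.imwrite(f"pics/{n}0.png",r.read_camera(n)[:,:,::-1]); c=r.get_calibration(n); print(n,c)
print(r.state())
E
```

```text
pics
scene {'fovy': 44.48506511559718, 'cx': 326.0047727507475, 'cy': 242.06210408750167, 'R': array([[ 0.68325526, -0.73017561, -0.00241164],
       [-0.40443741, -0.37569465, -0.83383686],
       [ 0.6079413 ,  0.57069878, -0.55200569]]), 't': array([-288.24307629,  306.37805747, 1017.26228496])}
top {'fovy': 54.92993952070349, 'cx': 325.810004147857, 'cy': 243.01748348411698, 'R': array([[ 0.02862016, -0.99957994, -0.00456375],
       [-0.99345906, -0.02793941, -0.11071804],
       [ 0.11054403,  0.00770267, -0.99384138]]), 't': array([  57.2275859 ,  485.73235969, 1170.83009942])}
{'time': 0.1, 'joints': array([-1.33262736,  0.4351302 ,  0.02493344,  1.57400161, -0.01161964,
        1.13398394, -0.07512114]), 'joint_velocities': array([-4.05992597e-04, -1.45184237e-03,  1.64044936e-04, -3.06484071e-03,
        7.91641319e-05,  4.23361675e-04,  7.90037147e-04]), 'joint_torque': array([ 4.06737570e-03, -6.71758747e+01,  1.02910258e+00, -3.16901171e+01,
        1.59787241e-02,  7.31465290e-03, -2.63587441e-05]), 'tool_pos': array([208.75405815, 588.63303181, 230.62005734]), 'eef_rot': array([ 1.69591988e-01,  9.85514121e-01, -6.85480334e-04, -7.18102680e-05]), 'contact_force': array([ 0.59112701, -0.61483618, -0.57785696]), 'ft_torque': array([-0.0407988 ,  0.0275053 , -0.07026142]), 'grip_force': 0.0, 'grip_width': 85.68820184710026}
```

View pics/scene0.png

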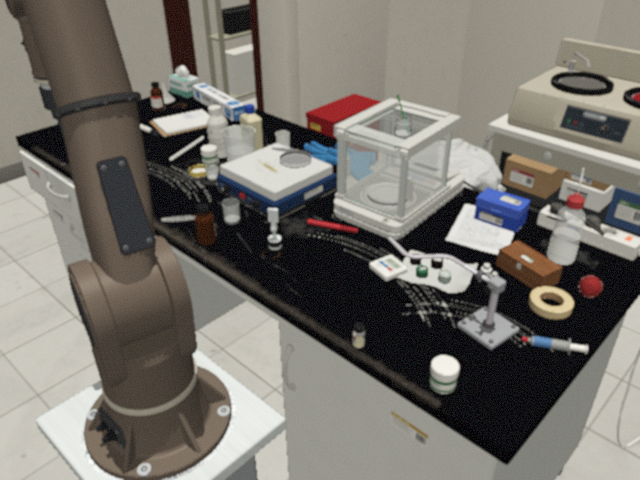

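View pics/top0.png

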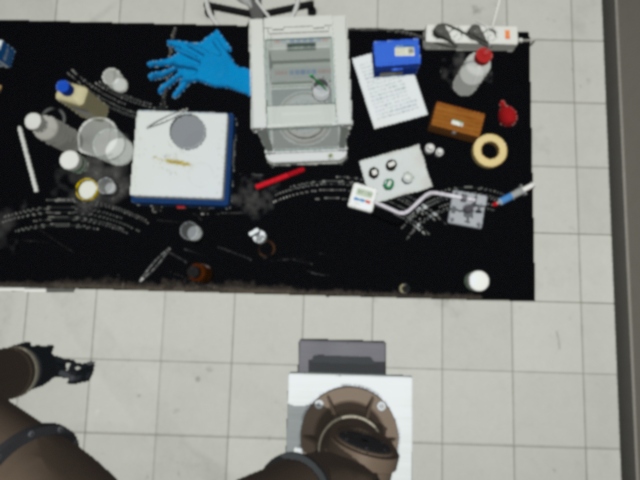

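The scene view shows the carrier at about (275,230), the stand at about (488,320) and the rod running from there towards (390,240). In the top view the carrier is at about (259,236), the stand foot at (467,210), and the rod runs left to about (375,203). The next step is to enlarge both areas.

Run:
```python
from bench import r
import cv2,numpy as np
A={n:np.mean([r.read_camera(n).astype(float) for _ in range(6)],0) for n in("scene","top")}
np.savez("avg.npz",**A)
def crop(n,x,y,w,h,s): return cv2.resize(A[n][y:y+h,x:x+w,::-1].clip(0,255).astype(np.uint8),None,fx=s,fy=s,interpolation=cv2.INTER_CUBIC)
a=crop("top",340,175,160,60,5)      # 800x300
b=crop("scene",380,225,150,75,4)  # 600x300
c=crop("scene",255,200,40,60,5)  #200x300
cv2.imwrite("pics/m1.png",np.vstack([a,np.hstack([b,c])]))
```

```text
(no output)
```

View pics/m1.png

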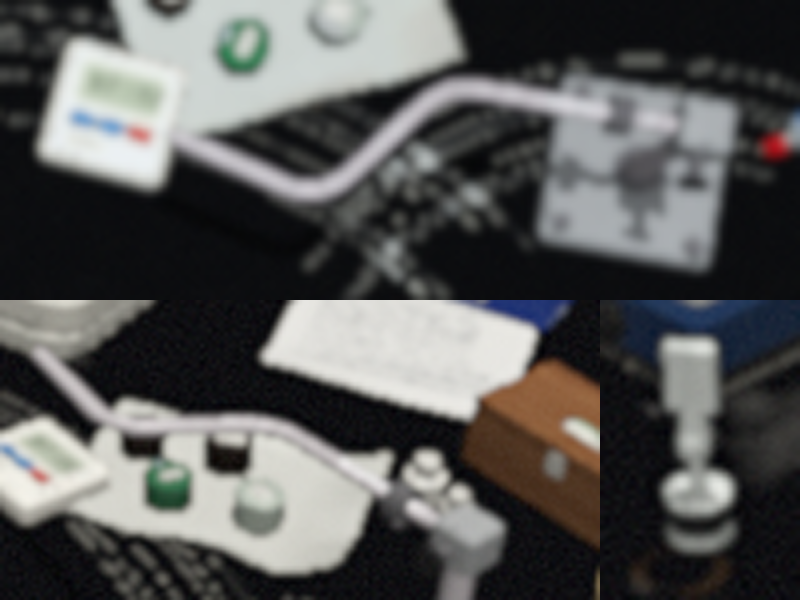

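In the upper part of the mosaic (top view ×5), the rod runs from the boss at about (660,122). The dark collar is at (620,113), the first bend at (465,88) and the second bend at (310,190). The tip is near (175,135), against the white timer. In the lower part (scene view ×4), the tip is at (38,350), the bends at about (110,415) and (270,425), and the collar face at about (388,490). The carrier's broad tab faces the scene camera.

```bash
cat > h.py <<'E'
from bench import r
import cv2,numpy as np
def ray(n,uv,z):
    c=r.get_calibration(n); f=240/np.tan(np.radians(c["fovy"]/2))
    R=np.array(c["R"]);t=np.array(c["t"]); o=-R.T@t
    d=R.T@np.array([(uv[0]-c["cx"])/f,(uv[1]-c["cy"])/f,1]); return o+d*(z-o[2])/d[2]
def proj(n,X):
    c=r.get_calibration(n); f=240/np.tan(np.radians(c["fovy"]/2))
    p=np.array(c["R"])@X+np.array(c["t"]); return np.array([c["cx"],c["cy"]])+f*p[:2]/p[2]
def tri(uv1,uv2):
    L=[]
    for n,uv in(("scene",uv1),("top",uv2)):
        a=ray(n,uv,0);b=ray(n,uv,100);L.append((a,(b-a)/np.linalg.norm(b-a)))
    A=sum(np.eye(3)-np.outer(d,d) for a,d in L);B=sum((np.eye(3)-np.outer(d,d))@a for a,d in L)
    return np.linalg.solve(A,B)
E
python3 - <<'E'
from h import *
np.set_printoptions(precision=1,suppress=True)
A=np.load("avg.npz")
T=lambda x,y:(340+(x+.5)/5-.5,175+(y+.5)/5-.5)
S=lambda x,y:(380+(x+.5)/4-.5,225+(y-300+.5)/4-.5)
C=lambda x,y:(255+(x-600+.5)/5-.5,200+(y-300+.5)/5-.5)
for k,p in dict(tip=(175,135),s3b=(270,182),b2=(310,190),s2a=(345,177),s2b=(415,110),b1=(465,88),s1=(520,93),s1b=(590,104),col=(620,114),boss=(660,122)).items(): print("top",k,ray("top",T(*p),115))
for k,p in dict(tip=(38,350),s3b=(92,403),b2=(120,422),s2=(200,423),b1=(270,422),s1=(330,452),colf=(388,492),colb=(408,510)).items(): print("scene",k,ray("scene",S(*p),115))
print("carrier tab top",ray("scene",C(692,340),108),"foot",ray("scene",C(700,536),3),ray("top",(259,236),108))
print("footcorners",[ray("top",T(*p),12)for p in((568,72),(740,98),(712,272),(540,238))])
a=cv2.resize(A["top"][205:290,170:290,::-1].clip(0,255).astype(np.uint8),None,fx=6,fy=6,interpolation=cv2.INTER_CUBIC)
cv2.imwrite("pics/m2.png",a)
E
```

```text
top tip [578.5 -45.1 115. ]
top s3b [556.7 -91.5 115. ]
top b2 [ 553.3 -110.8  115. ]
top s2a [ 560.1 -127.7  115. ]
top s2b [ 594.1 -161.3  115. ]
top b1 [ 605.6 -185.6  115. ]
top s1 [ 603.9 -212.2  115. ]
top s1b [ 599.4 -246.2  115. ]
top col [ 594.9 -260.7  115. ]
top boss [ 591.4 -280.1  115. ]
scene tip [583.3 -38.8 115. ]
scene s3b [562.  -91.6 115. ]
scene b2 [ 557.8 -112.9  115. ]
scene s2 [ 585.5 -144.1  115. ]
scene b1 [ 611.1 -170.4  115. ]
scene s1 [ 609.2 -208.   115. ]
scene colf [ 599.3 -248.   115. ]
scene colb [ 592.9 -263.1  115. ]
carrier tab top [505.3 252.  108. ] foot [495.8 243.8   3. ] [487.5 232.7 108. ]
footcorners [array([ 639.6, -263.3,   12. ]), array([ 628. , -354.5,   12. ]), array([ 534.3, -338.8,   12. ]), array([ 549.8, -248.4,   12. ])]
```

View pics/m2.png

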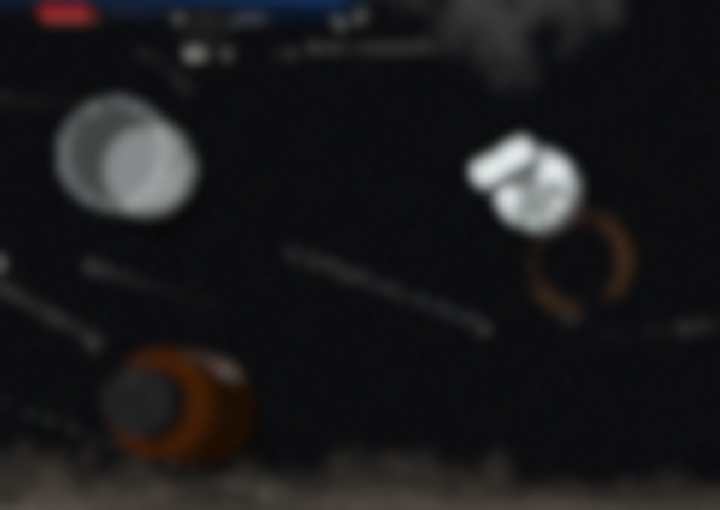

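The carrier's tab top is at crop (502,161), running from about (475,180) to (530,142), and its disc is at (538,188). The beaker is at (127,158) and the bottle at (180,405), both well clear of it.

```bash
cat >> h.py <<'E'
def pose():
    s=r.state(); q=s["eef_rot"]
    from scipy.spatial.transform import Rotation as Ro
    M=Ro.from_quat(q).as_matrix(); return s,np.array(s["tool_pos"]),M
def move(x,y,z,th):   # target tcp, tool x heading deg -> shift in cm, turn
    from scipy.spatial.transform import Rotation as Ro
    s,p,M=pose(); d=M.T@(np.array([x,y,z])-p)/10
    c,k=np.cos(np.radians(th)),np.sin(np.radians(th))
    G=np.array([[c,k,0],[k,-c,0],[0,0,-1]]); w=Ro.from_matrix(M.T@G).as_rotvec()
    print("t",s["time"],"tcp",p.round(1),"head",np.degrees(np.arctan2(M[1,0],M[0,0])).round(1),"-> d",d.round(2),"w",w.round(3),"F",np.array(s["contact_force"]).round(1),"w",round(s["grip_width"],1))
E
python3 - <<'E'
from h import *
np.set_printoptions(precision=1,suppress=True)
U=lambda x,y:(170+(x+.5)/6-.5,205+(y+.5)/6-.5)
C=lambda x,y:(255+(x-600+.5)/5-.5,200+(y-300+.5)/5-.5)
a,b=ray("top",U(478,182),108),ray("top",U(526,144),108)
print("tab",(a+b)/2,np.degrees(np.arctan2(*(b-a)[1::-1])),np.linalg.norm(b-a))
print("foot top",ray("top",U(538,188),25),"scene foot upper disc",ray("scene",C(698,490),25),"scene tabtop",ray("scene",C(691,341),108), "eye",ray("scene",C(692,440),55))
a,b=ray("scene",C(665,341),108),ray("scene",C(718,341),108); print("scene tab dir",np.degrees(np.arctan2(*(b-a)[1::-1])),np.linalg.norm(b-a))
m=(a+b)/2
move(485,243,150,123); print(r.state()["joints"])
E
```

```text
tab [497.5 247.1 108. ] -49.39482514423243 24.6377417408492
foot top [497.9 244.9  25. ] scene foot upper disc [501.3 249.7  25. ] scene tabtop [504.4 251.6 108. ] eye [499.5 249.7  55. ]
scene tab dir -47.13905486716464 25.440782278258645
t 0.7 tcp [208.9 589.  231.3] head 160.5 -> d [-37.6 -23.4   8.1] w [0.  0.  0.7] F [-0.2  0.4 -0.5] w 85.4
[-1.3  0.4  0.   1.6 -0.   1.1 -0.1]
```

Run:
```python
from h import *
move(500,248,160,131)
```

```text
t 0.7 tcp [208.9 589.  231.3] head 160.5 -> d [-38.84 -22.41   7.13] w [0.    0.    0.514] F [-0.2  0.4 -0.5] w 85.4
```

>>> {"api": "play_rows", "payload": {"targets": [{"dx": -3, "dy": -1.7, "dz": 0, "wz": 0.05}, {"dx": -7, "dy": -4, "dz": 0, "wz": 0.15}, {"dx": -11, "dy": -6.3, "dz": 0, "wz": 0.25}, {"dx": -15, "dy": -8.6, "dz": 1, "wz": 0.35}, {"dx": -19, "dy": -10.9, "dz": 2, "wz": 0.45}], "squeeze": 25}}

```text
schema error: expected keys dx, dy, dz, wx, wy, wz, claw
```

Run:
```python
from h import *
move(500,248,160,131)
```

```text
t 0.7 tcp [208.9 589.  231.3] head 160.5 -> d [-38.84 -22.41   7.13] w [0.    0.    0.514] F [-0.2  0.4 -0.5] w 85.4
```

>>> {"api": "play_rows", "payload": {"targets": [{"dx": -3, "dy": -1.7, "dz": 0, "wx": 0, "wy": 0, "wz": 0.05, "claw": 1}, {"dx": -7, "dy": -4, "dz": 0, "wx": 0, "wy": 0, "wz": 0.15, "claw": 1}, {"dx": -11, "dy": -6.3, "dz": 0, "wx": 0, "wy": 0, "wz": 0.25, "claw": 1}, {"dx": -15, "dy": -8.6, "dz": 1, "wx": 0, "wy": 0, "wz": 0.35, "claw": 1}, {"dx": -19, "dy": -10.9, "dz": 2, "wx": 0, "wy": 0, "wz": 0.45, "claw": 1}], "squeeze": 25}}

```text
time: 1.2
tool_pos: [352.7, 421.6, 211.6]
eef_rot: [0.387, 0.922, 0.001, 0.0]
contact_force: [1.0, -0.2, -0.9]
grip_width: 85.4
grip_force: 0.0
```

Run:
```python
from h import *
move(500,248,160,131)
```

```text
t 1.2 tcp [352.7 421.6 211.6] head 134.5 -> d [-22.71  -1.65   5.15] w [ 0.001 -0.     0.06 ] F [ 1.  -0.2 -0.9] w 85.4
```

>>> {"api": "play_rows", "payload": {"targets": [{"dx": -5, "dy": -0.4, "dz": 1, "wx": 0, "wy": 0, "wz": 0.06, "claw": 1}, {"dx": -10, "dy": -0.8, "dz": 2, "wx": 0, "wy": 0, "wz": 0.06, "claw": 1}, {"dx": -15, "dy": -1.2, "dz": 3, "wx": 0, "wy": 0, "wz": 0.06, "claw": 1}, {"dx": -19.5, "dy": -1.5, "dz": 4, "wx": 0, "wy": 0, "wz": 0.06, "claw": 1}, {"dx": -22.7, "dy": -1.65, "dz": 5.1, "wx": 0, "wy": 0, "wz": 0.06, "claw": 1}]}}

```text
time: 1.7
tool_pos: [501.8, 246.2, 160.3]
eef_rot: [0.414, 0.91, 0.0, 0.001]
contact_force: [0.1, 0.5, -0.1]
grip_width: 85.3
grip_force: 0.0
```

Run:
```python
from h import *
a=r.read_camera("scene")[150:270,215:335,::-1]; b=r.read_camera("top")[180:280,200:320,::-1]
z=lambda i:cv2.resize(i,(400,int(i.shape[0]*400/i.shape[1])),interpolation=cv2.INTER_CUBIC)
a,b=z(a),z(b); b=np.vstack([b,np.zeros((a.shape[0]-b.shape[0],400,3),np.uint8)])
cv2.imwrite("pics/m3.png",np.hstack([a,b])); move(500,248,76,131)
```

```text
t 1.8 tcp [502.3 244.2 159.3] head 130.8 -> d [0.46 0.09 8.33] w [-0.002  0.003 -0.004] F [0.4 0.2 0.6] w 85.5
```

View pics/m3.png

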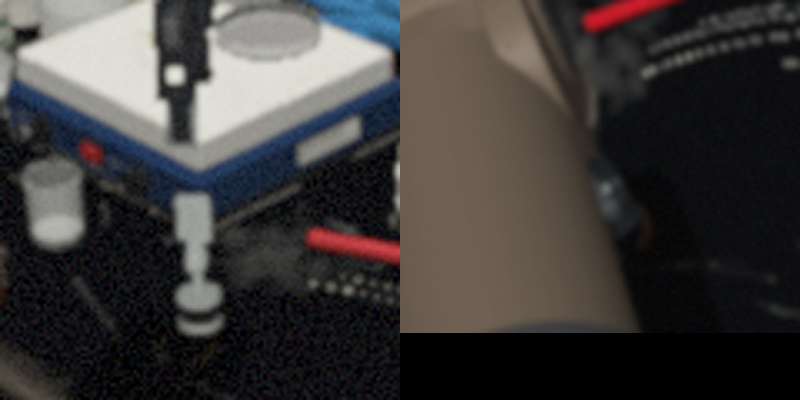

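The scene crop shows the finger tip at about (181,140) and the tab centre at about (193,215). The arm hides the tool in the top view. I'll compare these pixels with the predicted projections.

Run:
```python
from h import *
for X in ([502.3,244.2,172],[500,248,90],[500,248,108]): print(proj("scene",np.array(X)).round(1))
```

```text
[272.9 185.4]
[272.9 215.5]
[272.5 209. ]
```

>>> {"api": "play_rows", "payload": {"targets": [{"dx": 0.1, "dy": 0.1, "dz": 2, "wx": 0, "wy": 0, "wz": 0, "claw": 1}, {"dx": 0.1, "dy": 0.1, "dz": 4, "wx": 0, "wy": 0, "wz": 0, "claw": 1}, {"dx": 0.1, "dy": 0.1, "dz": 6, "wx": 0, "wy": 0, "wz": 0, "claw": 1}, {"dx": 0.1, "dy": 0.1, "dz": 7.5, "wx": 0, "wy": 0, "wz": 0, "claw": 1}, {"dx": 0.1, "dy": 0.1, "dz": 8.3, "wx": 0, "wy": 0, "wz": 0, "claw": 1}]}}

```text
time: 2.3
tool_pos: [498.7, 251.7, 76.2]
eef_rot: [0.412, 0.911, -0.0, -0.001]
contact_force: [-0.3, 0.1, 0.8]
grip_width: 85.1
grip_force: 0.0
```

>>> {"api": "play_rows", "payload": {"targets": [{"dx": 0, "dy": 0, "dz": 0, "wx": 0, "wy": 0, "wz": 0, "claw": 0.5}, {"dx": 0, "dy": 0, "dz": 0, "wx": 0, "wy": 0, "wz": 0, "claw": 0.35}, {"dx": 0, "dy": 0, "dz": 0, "wx": 0, "wy": 0, "wz": 0, "claw": 0.25}, {"dx": 0, "dy": 0, "dz": 0, "wx": 0, "wy": 0, "wz": 0, "claw": 0.15}, {"dx": 0, "dy": 0, "dz": 0, "wx": 0, "wy": 0, "wz": 0, "claw": 0}]}}

```text
time: 2.8
tool_pos: [499.8, 251.4, 77.9]
eef_rot: [0.413, 0.911, 0.0, 0.0]
contact_force: [-0.5, -0.5, 0.2]
grip_width: 12.4
grip_force: 0.1
```

>>> {"api": "play_rows", "payload": {"targets": [{"dx": 0, "dy": 0, "dz": 0, "wx": 0, "wy": 0, "wz": 0, "claw": 0}, {"dx": 0, "dy": 0, "dz": 0, "wx": 0, "wy": 0, "wz": 0, "claw": 0}, {"dx": 0, "dy": 0, "dz": 0, "wx": 0, "wy": 0, "wz": 0, "claw": 0}]}}

```text
time: 3.1
tool_pos: [499.7, 251.3, 77.6]
eef_rot: [0.413, 0.911, 0.0, 0.0]
contact_force: [-1.2, -0.2, 5.6]
grip_width: 7.3
grip_force: 30.6
```

>>> {"api": "play_rows", "payload": {"targets": [{"dx": 0, "dy": 0, "dz": -1, "wx": 0, "wy": 0, "wz": 0, "claw": 0}, {"dx": 0, "dy": 0, "dz": -3, "wx": 0, "wy": 0, "wz": 0, "claw": 0}, {"dx": 0, "dy": 0, "dz": -5, "wx": 0, "wy": 0, "wz": 0, "claw": 0}, {"dx": 0, "dy": 0, "dz": -6, "wx": 0, "wy": 0, "wz": 0, "claw": 0}, {"dx": 0, "dy": 0, "dz": -6, "wx": 0, "wy": 0, "wz": 0, "claw": 0}]}}

```text
time: 3.6
tool_pos: [500.3, 251.7, 138.8]
eef_rot: [0.413, 0.911, 0.001, 0.001]
contact_force: [-0.6, -0.3, -0.9]
grip_width: 7.7
grip_force: 29.8
```

Run:
```python
from h import *
np.set_printoptions(precision=0,suppress=True)
for p in((265,163),(347,162)): print("enc base",ray("top",p,15), end=' ')
for p in((265,131),(349,125)): print("enc",ray("top",p,200))
print(tri((382,155),(265,131)), proj("scene",np.array([660,160,200])),proj("top",np.array([660,160,200])))
move(590,-10,137,70); print(r.state()["joints"].round(2))
```

```text
enc base [696. 240.  15.] enc base [705.  21.  15.] enc [718. 216. 200.]
enc [737.  24. 200.]
[759. 185. 176.] [345. 163.] [288. 156.]
t 3.6 tcp [500. 252. 139.] head 131.2 -> d [-26. -11.   0.] w [ 0. -0.  1.] F [-1. -0. -1.] w 7.7
[-1.  0.  0.  2. -0.  1.  0.]
```

>>> {"api": "play_rows", "payload": {"targets": [{"dx": -1.5, "dy": -0.5, "dz": 0, "wx": 0, "wy": 0, "wz": 0.1, "claw": 0}, {"dx": -4, "dy": -1.5, "dz": 0, "wx": 0, "wy": 0, "wz": 0.22, "claw": 0}, {"dx": -7, "dy": -2.6, "dz": 0, "wx": 0, "wy": 0, "wz": 0.34, "claw": 0}, {"dx": -10, "dy": -3.7, "dz": 0, "wx": 0, "wy": 0, "wz": 0.46, "claw": 0}, {"dx": -12.9, "dy": -4.8, "dz": 0, "wx": 0, "wy": 0, "wz": 0.58, "claw": 0}]}}

```text
time: 4.1
tool_pos: [548.3, 121.3, 136.4]
eef_rot: [0.658, 0.753, -0.001, -0.0]
contact_force: [-0.6, 0.4, -1.9]
grip_width: 7.4
grip_force: 29.7
```

Run:
```python
from h import *
move(597,-5,138,67); print(r.state()["joints"].round(2))
```

```text
t 4.1 tcp [548.3 121.3 136.4] head 97.7 -> d [-13.17   3.13  -0.16] w [-0.001  0.001  0.537] F [-0.6  0.4 -1.9] w 7.4
[-0.61  0.45  0.41  1.87 -0.23  0.87  0.05]
```

>>> {"api": "play_rows", "payload": {"targets": [{"dx": -3.5, "dy": 0.8, "dz": 0, "wx": 0, "wy": 0, "wz": 0.12, "claw": 0}, {"dx": -7, "dy": 1.6, "dz": 0, "wx": 0, "wy": 0, "wz": 0.25, "claw": 0}, {"dx": -10, "dy": 2.4, "dz": 0, "wx": 0, "wy": 0, "wz": 0.38, "claw": 0}, {"dx": -12.2, "dy": 2.9, "dz": 0, "wx": 0, "wy": 0, "wz": 0.5, "claw": 0}, {"dx": -13.2, "dy": 3.1, "dz": 0, "wx": 0, "wy": 0, "wz": 0.54, "claw": 0}]}}

```text
time: 4.6
tool_pos: [597.6, -6.5, 136.4]
eef_rot: [0.835, 0.55, -0.001, 0.0]
contact_force: [0.2, 0.2, -1.5]
grip_width: 7.5
grip_force: 29.7
```

>>> {"api": "play_rows", "payload": {"targets": [{"dx": 0, "dy": 0, "dz": 0, "wx": 0, "wy": 0, "wz": 0, "claw": 0}, {"dx": 0, "dy": 0, "dz": 0, "wx": 0, "wy": 0, "wz": 0, "claw": 0}]}}

```text
time: 4.8
tool_pos: [597.0, -2.4, 136.7]
eef_rot: [0.832, 0.554, -0.0, -0.001]
contact_force: [0.1, -0.1, -1.2]
grip_width: 7.7
grip_force: 29.7
```

Run:
```python
from h import *
B={n:np.mean([r.read_camera(n).astype(float) for _ in range(6)],0) for n in("scene","top")}
np.savez("avg2.npz",**B)
def crop(n,x,y,w,h,s): return cv2.resize(B[n][y:y+h,x:x+w,::-1].clip(0,255).astype(np.uint8),None,fx=s,fy=s,interpolation=cv2.INTER_CUBIC)
cv2.imwrite("pics/m4.png",np.hstack([crop("scene",350,185,80,120,5),crop("top",320,150,80,120,5)]))
move(597,-5,138,67); print(r.state()["joints"].round(2))
```

```text
t 5.4 tcp [597.6  -3.8 137.3] head 67.1 -> d [-0.14 -0.01 -0.07] w [ 0.    -0.     0.001] F [-0.4  0.3 -2. ] w 7.5
[-0.47  0.52  0.56  1.79 -0.34  0.93 -0.16]
```

View pics/m4.png

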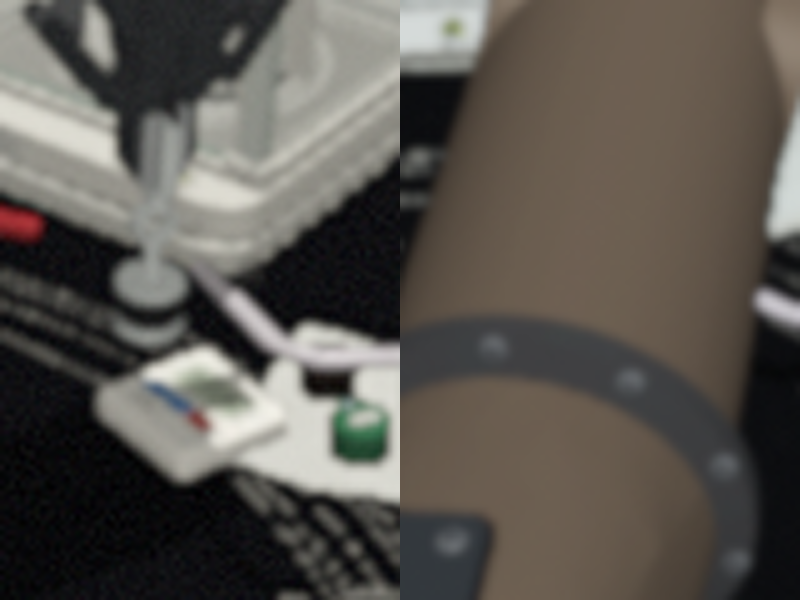

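The left half (scene ×5) shows the carrier gripped and upright. Its upper disc is centred at about (149,278), the ring at about (157,225) and the tab at about (163,150). The rod tip is just behind it at about (195,262). The top view is hidden by the arm.

Run:
```python
from h import *
np.set_printoptions(precision=1,suppress=True)
p=np.array([597.6,-3.8,137.3]); ft=p[2]-77.6
m=lambda X:(proj("scene",np.array(X))-[350,185]+.5)*5-.5
print("pred disc",m([p[0],p[1],ft+25]),"eye",m([p[0],p[1],ft+55]),"tabtop",m([p[0],p[1],ft+100]),"footbottom",m([p[0],p[1],ft]))
h=np.radians(67)
for s in(-12,12): print("tab end",m([p[0]+s*np.cos(h),p[1]+s*np.sin(h),ft+85]))
for X in([578.5,-45.1,115],[583.3,-38.8,115]): print("tip",m(X))
```

```text
pred disc [152.3 277.4] eye [155.5 221.4] tabtop [160.5 134.8] footbottom [149.6 322.9]
tab end [171.9 176.9]
tab end [146.  151.4]
tip [202.3 272.3]
tip [197.6 262.6]
```

Run:
```python
import numpy as np,cv2
B=np.load("avg2.npz")["scene"][225:262,365:400].mean(2)
A=np.load("avg.npz")["scene"][232:245,382:400].mean(2)
np.set_printoptions(linewidth=250)
print("cols365..400 rows225..262"); print(B.astype(int)[:, :]); print("orig tip rows232 cols382");print(A.astype(int))
```

```text
cols365..400 rows225..262
[[147 155 161 ... 211 207 204]
 [133 139 146 ... 195 188 180]
 [129 131 134 ... 168 163 158]
 ...
 [ 59  60  54 ... 138 114  88]
 [ 42  49  58 ... 152 155 143]
 [ 18  31  38 ... 158 183 187]]
orig tip rows232 cols382
[[153 159 162 160 153 150 150 152 152 153 155 153 149 146 146 148 150 149]
 [135 141 144 150 157 164 167 169 173 175 177 174 166 159 158 164 168 163]
 [129 131 132 135 144 153 158 164 171 179 183 183 177 172 169 174 175 164]
 [120 126 126 128 131 135 139 145 151 156 161 163 165 162 161 158 154 145]
 [ 93 103 107 118 126 130 139 149 152 146 141 142 145 146 144 139 131 123]
 [ 52  61  72  90 108 126 151 172 176 165 147 137 136 139 137 129 120 111]
 [ 17  21  30  52  73 109 148 178 191 187 169 148 137 132 126 116 103  88]
 [  9  13  14  17  36  74 119 160 184 194 187 167 140 115 100  88  73  60]
 [ 12  19   9  15  18  36  77 121 160 185 193 186 160 120  78  53  41  41]
 [ 13  11  15   6  14  16  39  80 124 162 186 194 184 153 104  56  28  28]
 [ 14  13  18  10  19  10  13  38  78 125 161 185 194 183 153 103  59  29]
 [ 10  14  15  16  19  15   8  17  40  81 124 164 186 194 184 156 112  63]
 [ 17  11  19  17  14  14  18  11  17  41  83 128 164 188 193 186 159 113]]
```

Run:
```python
from h import *
np.set_printoptions(precision=1,suppress=True)
from scipy.ndimage import map_coordinates
A=np.load("avg.npz")
def line(n,p,q,k,off):
    p,q=np.array(p,float),np.array(q,float);d=(q-p)/np.linalg.norm(q-p);nn=np.array([-d[1],d[0]])
    g=A[n].mean(2);s=np.linspace(-5,5,101);P=[]
    for t in np.linspace(0,1,k):
        c=p+(q-p)*t; pts=c+s[:,None]*nn; v=map_coordinates(g,[pts[:,1],pts[:,0]],order=3)
        w=v>(.5*v[np.abs(s)<2.5].max()); i=np.argmin(abs(s)); 
        i=np.argmax(np.where(np.abs(s)<2.5,v,0)); a=i
        while a>0 and w[a]:a-=1
        b=i
        while b<100 and w[b]:b+=1
        e=(s[a]+s[b])/2; P.append(np.r_[ray(n,c+e*nn+off,115)[:2],s[b]-s[a]])
    P=np.array(P); D=P[-1]-P[0]
    ok=abs(P[:,2]-np.median(P[:,2]))<.8; vx,vy,x,y=cv2.fitLine(P[ok,:2].astype(np.float32),cv2.DIST_HUBER,0,.01,.01).ravel()
    print(n,P.tolist() if 0 else P[::2].round(1).tolist(),"dir",np.degrees(np.arctan2(vy,vx)).round(1)%180,"pt",x,y)
o=np.array([.4,-.1])
line("scene",(392,239.8),(402,249.7),9,o)
line("scene",(456,259),(473,270),9,o)
z=np.zeros(2)
T=lambda x,y:(340+(x+.5)/5-.5,175+(y+.5)/5-.5)
line("top",T(195,144),T(265,178),9,z)
line("top",T(350,170),T(415,110),9,z)
line("top",T(500,91),T(600,106),9,z)
```

```text
scene [[583.8, -49.7, 7.7], [574.8, -60.6, 4.9], [570.7, -70.4, 5.1], [566.6, -80.1, 5.2], [562.2, -89.7, 5.3]] dir 67.0 pt 568.6062 -75.20602
scene [[606.7, -193.6, 6.5], [604.7, -205.2, 6.7], [603.1, -216.6, 7.2], [605.3, -227.0, 10.0], [602.9, -238.3, 10.0]] dir 80.7 pt 604.83124 -205.13908
top [[576.9, -56.1, 7.7], [570.5, -63.5, 5.1], [566.8, -72.1, 5.1], [563.3, -80.9, 5.1], [559.6, -89.5, 5.1]] dir 67.1 pt 565.0478 -76.4837
top [[562.9, -130.7, 5.0], [570.2, -138.9, 5.4], [578.3, -146.2, 5.2], [585.9, -154.0, 5.2], [593.4, -162.0, 5.0]] dir 134.7 pt 578.1966 -146.31567
top [[603.8, -202.4, 5.3], [602.1, -214.5, 5.2], [600.1, -226.6, 5.2], [600.1, -238.9, 10.0], [598.5, -251.0, 10.0]] dir 81.0 pt 601.99634 -214.5105
```

```bash
cat >> h.py <<'E'
def path():
    ln=[((568.6,-75.2),67.),((581,-146),134.7),((604,-214.5),81.)]
    u=[np.array([np.cos(np.radians(a)),np.sin(np.radians(a))]) for _,a in ln]; P=[np.array(p,float) for p,_ in ln]
    X=lambda i,j:P[i]+u[i]*np.linalg.solve(np.c_[u[i],-u[j]],P[j]-P[i])[0]
    v2,v1=X(0,1),X(1,2); R=30; out=[]
    t2=R*np.tan(np.radians(67.7/2));t1=R*np.tan(np.radians(53.7/2))
    tip=ray("scene",(389.1,236.2),115)[:2]; tip=P[0]+u[0]*((tip-P[0])@u[0])
    # arclength samples: (s,x,y,heading)
    seg=[(tip,-u[0],np.linalg.norm(tip-v2)-t2,0,67.),(None,None,R*np.radians(67.7),1,67.),(None,None,np.linalg.norm(v2-v1)-t1-t2,0,134.7),(None,None,R*np.radians(53.7),-1,134.7),(None,None,90,0,81.)]
    pos=np.array(tip);s=0;h=67.
    for _,_,L,k,_ in seg:
        n=int(round(L/0.5))
        for i in range(n):
            out.append((s,*pos,h)); ds=L/n
            h2=h+np.degrees(k*ds/R); hm=np.radians((h+h2)/2); pos=pos-ds*np.array([np.cos(hm),np.sin(hm)]); h=h2; s+=ds
    return np.array(out),v2,v1
E
python3 - <<'E'
from h import *
np.set_printoptions(precision=1,suppress=True)
o,v2,v1=path(); print("tip",o[0],"v",v2,v1); print(o[::20])
E
```

```text
tip [  0.  585.2 -36.1  67. ] v [ 551.3 -116. ] [ 610.2 -175.5]
[[   0.   585.2  -36.1   67. ]
 [  10.   581.3  -45.3   67. ]
 [  20.1  577.4  -54.5   67. ]
 [  30.1  573.5  -63.8   67. ]
 [  40.1  569.5  -73.    67. ]
 [  50.1  565.6  -82.2   67. ]
 [  60.2  561.7  -91.5   67. ]
 [  70.2  558.  -100.7   73.7]
 [  80.2  556.8 -110.6   92.7]
 [  90.2  558.9 -120.3  111.8]
 [ 100.1  564.1 -128.8  130.9]
 [ 110.1  571.1 -136.   134.7]
 [ 120.1  578.1 -143.1  134.7]
 [ 130.1  585.1 -150.1  134.7]
 [ 140.1  592.1 -157.2  134.7]
 [ 150.   599.1 -164.3  134.7]
 [ 160.1  605.  -172.4  116.5]
 [ 170.1  607.9 -182.    97.3]
 [ 180.2  607.6 -192.    81. ]
 [ 190.2  606.  -201.8   81. ]
 [ 200.2  604.4 -211.7   81. ]
 [ 210.2  602.9 -221.6   81. ]
 [ 220.2  601.3 -231.5   81. ]
 [ 230.2  599.7 -241.4   81. ]
 [ 240.2  598.2 -251.2   81. ]
 [ 250.2  596.6 -261.1   81. ]
 [ 260.2  595.1 -271.    81. ]]
```

>>> {"api": "play_rows", "payload": {"targets": [{"dx": -0.3, "dy": 0.12, "dz": 0, "wx": 0, "wy": 0, "wz": 0, "claw": 0}, {"dx": -1, "dy": 0.12, "dz": 0, "wx": 0, "wy": 0, "wz": 0, "claw": 0}, {"dx": -1.8, "dy": 0.12, "dz": 0, "wx": 0, "wy": 0, "wz": 0, "claw": 0}, {"dx": -2.3, "dy": 0.12, "dz": 0, "wx": 0, "wy": 0, "wz": 0, "claw": 0}, {"dx": -2.3, "dy": 0.12, "dz": 0, "wx": 0, "wy": 0, "wz": 0, "claw": 0}]}}

```text
time: 5.9
tool_pos: [589.3, -26.9, 137.4]
eef_rot: [0.834, 0.552, -0.0, 0.0]
contact_force: [0.3, 0.3, -0.7]
grip_width: 7.7
grip_force: 29.7
```

Run:
```python
from h import *
B=np.mean([r.read_camera("scene").astype(float) for _ in range(6)],0)
x,y=360,205
cv2.imwrite("pics/m5.png",cv2.resize(B[y:y+60,x:x+80,::-1].clip(0,255).astype(np.uint8),None,fx=10,fy=10,interpolation=cv2.INTER_CUBIC))
move(597,-5,138,67);s,p,M=pose();ft=p[2]-77.6
for z in(25,45,55,65): print(z,((proj("scene",np.array([p[0],p[1],ft+z]))-[x,y]+.5)*10).round(0))
```

```text
t 6.2 tcp [589.9 -25.1 137.3] head 67.1 -> d [ 2.12 -0.12 -0.07] w [-0.    -0.     0.002] F [ 0.4 -0.7 -1.7] w 7.3
25 [258. 405.]
45 [263. 330.]
55 [265. 292.]
65 [268. 254.]
```

View pics/m5.png

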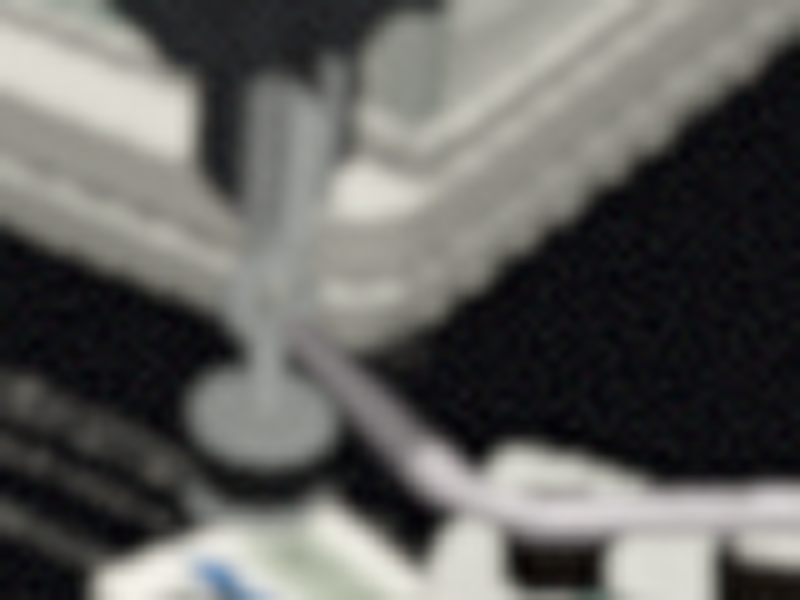

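The carrier's disc is at (262,412) and the ring at about (272,292). The rod's centre line runs from (415,448) to (315,340) and extrapolates to within about 1 mm of the ring centre, so the alignment is good. Next I feel my way on.

>>> {"api": "play_rows", "payload": {"targets": [{"dx": -0.2, "dy": 0, "dz": 0, "wx": 0, "wy": 0, "wz": 0, "claw": 0}, {"dx": -0.4, "dy": 0, "dz": 0, "wx": 0, "wy": 0, "wz": 0, "claw": 0}, {"dx": -0.6, "dy": 0, "dz": 0, "wx": 0, "wy": 0, "wz": 0, "claw": 0}, {"dx": -0.8, "dy": 0, "dz": 0, "wx": 0, "wy": 0, "wz": 0, "claw": 0}]}}

```text
time: 6.6
tool_pos: [586.5, -33.1, 137.3]
eef_rot: [0.834, 0.552, 0.0, 0.0]
contact_force: [-1.3, -0.6, -1.1]
grip_width: 7.3
grip_force: 29.7
```

>>> {"api": "play_rows", "payload": {"targets": [{"dx": -0.1, "dy": 0, "dz": 0, "wx": 0, "wy": 0, "wz": 0, "claw": 0}, {"dx": -0.2, "dy": 0, "dz": 0, "wx": 0, "wy": 0, "wz": 0, "claw": 0}]}}

```text
time: 6.8
tool_pos: [585.8, -34.8, 137.3]
eef_rot: [0.834, 0.552, 0.0, 0.0]
contact_force: [0.5, -0.5, -2.0]
grip_width: 7.5
grip_force: 29.7
```

>>> {"api": "play_rows", "payload": {"targets": [{"dx": -0.1, "dy": 0, "dz": 0, "wx": 0, "wy": 0, "wz": 0, "claw": 0}, {"dx": -0.2, "dy": 0, "dz": 0, "wx": 0, "wy": 0, "wz": 0, "claw": 0}]}}

```text
time: 7.0
tool_pos: [585.1, -36.5, 137.3]
eef_rot: [0.833, 0.553, 0.0, -0.0]
contact_force: [0.7, 0.6, -0.5]
grip_width: 7.3
grip_force: 29.7
```

>>> {"api": "play_rows", "payload": {"targets": [{"dx": -0.2, "dy": 0, "dz": 0, "wx": 0, "wy": 0, "wz": 0, "claw": 0}, {"dx": -0.4, "dy": 0, "dz": 0, "wx": 0, "wy": 0, "wz": 0, "claw": 0}, {"dx": -0.6, "dy": 0, "dz": 0, "wx": 0, "wy": 0, "wz": 0, "claw": 0}]}}

```text
time: 7.3
tool_pos: [582.7, -42.2, 137.3]
eef_rot: [0.834, 0.552, 0.0, -0.0]
contact_force: [0.2, 0.8, -1.8]
grip_width: 7.6
grip_force: 29.7
```

>>> {"api": "play_rows", "payload": {"targets": [{"dx": -0.2, "dy": 0, "dz": 0, "wx": 0, "wy": 0, "wz": 0, "claw": 0}, {"dx": -0.4, "dy": 0, "dz": 0, "wx": 0, "wy": 0, "wz": 0, "claw": 0}, {"dx": -0.6, "dy": 0, "dz": 0, "wx": 0, "wy": 0, "wz": 0, "claw": 0}, {"dx": -0.8, "dy": 0, "dz": 0, "wx": 0, "wy": 0, "wz": 0, "claw": 0}]}}

```text
time: 7.7
tool_pos: [579.6, -49.6, 137.3]
eef_rot: [0.834, 0.552, 0.0, -0.0]
contact_force: [-0.2, 0.6, -0.9]
grip_width: 7.7
grip_force: 29.7
```

Run:
```python
from h import *
B=np.mean([r.read_camera("scene").astype(float) for _ in range(6)],0)
x,y=360,205
cv2.imwrite("pics/m6.png",cv2.resize(B[y:y+60,x:x+80,::-1].clip(0,255).astype(np.uint8),None,fx=10,fy=10,interpolation=cv2.INTER_CUBIC))
move(597,-5,138,67);s,p,M=pose();ft=p[2]-77.6
for z in(25,45,55,65): print(z,((proj("scene",np.array([p[0],p[1],ft+z]))-[x,y]+.5)*10).round(0))
```

```text
t 8.0 tcp [579.7 -49.2 137.3] head 67.1 -> d [ 4.75 -0.13 -0.07] w [ 0.    -0.     0.002] F [ 0.1  0.7 -0.5] w 7.4
25 [316. 465.]
45 [321. 390.]
55 [324. 352.]
65 [327. 313.]
```

View pics/m6.png

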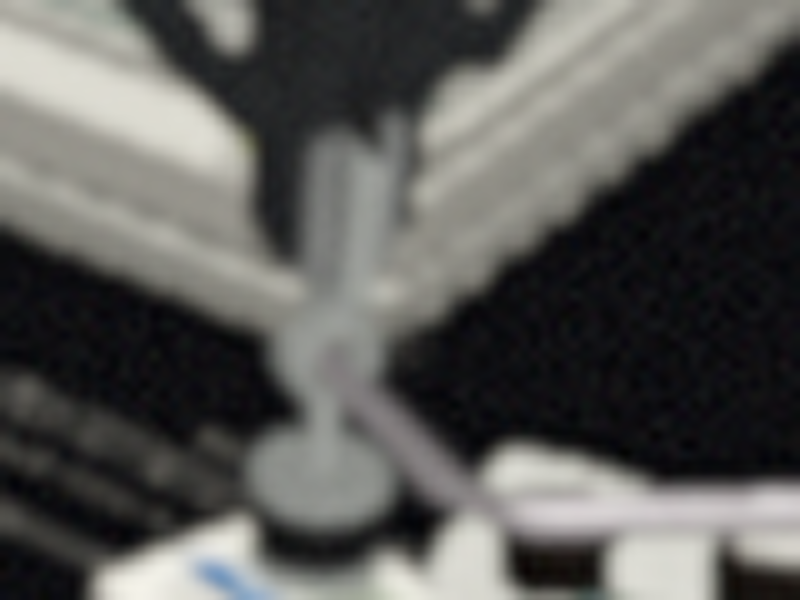

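The ring centre is at about (328,355) with the rod entering its bore at (340,365). The tip, at about (291,312), is already behind the ring, so the eye is on the rod. I continue along the last straight.

>>> {"api": "play_rows", "payload": {"targets": [{"dx": -0.3, "dy": 0, "dz": 0, "wx": 0, "wy": 0, "wz": 0, "claw": 0}, {"dx": -0.7, "dy": 0, "dz": 0, "wx": 0, "wy": 0, "wz": 0, "claw": 0}, {"dx": -1.1, "dy": 0, "dz": 0, "wx": 0, "wy": 0, "wz": 0, "claw": 0}, {"dx": -1.5, "dy": 0, "dz": 0, "wx": 0, "wy": 0, "wz": 0, "claw": 0}, {"dx": -1.8, "dy": 0, "dz": 0, "wx": 0, "wy": 0, "wz": 0, "claw": 0}]}}

```text
time: 8.5
tool_pos: [572.4, -66.6, 137.4]
eef_rot: [0.834, 0.552, 0.0, 0.0]
contact_force: [0.2, 1.1, -1.8]
grip_width: 7.7
grip_force: 29.7
```

>>> {"api": "play_rows", "payload": {"targets": [{"dx": -0.3, "dy": 0, "dz": 0, "wx": 0, "wy": 0, "wz": 0, "claw": 0}, {"dx": -0.6, "dy": 0, "dz": 0, "wx": 0, "wy": 0, "wz": 0, "claw": 0}, {"dx": -0.9, "dy": 0, "dz": 0, "wx": 0, "wy": 0, "wz": 0, "claw": 0}, {"dx": -1.2, "dy": 0, "dz": 0, "wx": 0, "wy": 0, "wz": 0, "claw": 0}, {"dx": -1.5, "dy": 0, "dz": 0, "wx": 0, "wy": 0, "wz": 0, "claw": 0}]}}

```text
time: 9.0
tool_pos: [566.7, -80.0, 137.3]
eef_rot: [0.833, 0.553, 0.0, -0.0]
contact_force: [-0.2, 0.6, -1.1]
grip_width: 7.8
grip_force: 29.7
```

>>> {"api": "play_rows", "payload": {"targets": [{"dx": 0, "dy": 0.1, "dz": 0, "wx": 0, "wy": 0, "wz": 0, "claw": 0}, {"dx": 0, "dy": 0.2, "dz": 0, "wx": 0, "wy": 0, "wz": 0, "claw": 0}, {"dx": 0, "dy": 0.2, "dz": 0, "wx": 0, "wy": 0, "wz": 0, "claw": 0}]}}

```text
time: 9.3
tool_pos: [567.5, -80.5, 137.0]
eef_rot: [0.834, 0.552, -0.001, -0.001]
contact_force: [-4.6, -0.8, 1.0]
grip_width: 7.7
grip_force: 30.1
```

>>> {"api": "play_rows", "payload": {"targets": [{"dx": 0, "dy": -0.2, "dz": 0, "wx": 0, "wy": 0, "wz": 0, "claw": 0}, {"dx": 0, "dy": -0.3, "dz": 0, "wx": 0, "wy": 0, "wz": 0, "claw": 0}, {"dx": 0, "dy": -0.4, "dz": 0, "wx": 0, "wy": 0, "wz": 0, "claw": 0}, {"dx": 0, "dy": -0.4, "dz": 0, "wx": 0, "wy": 0, "wz": 0, "claw": 0}]}}

```text
time: 9.7
tool_pos: [565.2, -78.8, 137.4]
eef_rot: [0.833, 0.553, 0.0, 0.0]
contact_force: [-0.7, -0.3, -1.2]
grip_width: 7.6
grip_force: 29.8
```

>>> {"api": "play_rows", "payload": {"targets": [{"dx": 0, "dy": -0.1, "dz": -0.1, "wx": 0, "wy": 0, "wz": 0, "claw": 0}, {"dx": 0, "dy": -0.2, "dz": -0.1, "wx": 0, "wy": 0, "wz": 0, "claw": 0}, {"dx": 0, "dy": -0.3, "dz": -0.1, "wx": 0, "wy": 0, "wz": 0, "claw": 0}, {"dx": 0, "dy": -0.3, "dz": -0.1, "wx": 0, "wy": 0, "wz": 0, "claw": 0}]}}

```text
time: 10.1
tool_pos: [562.1, -77.7, 138.3]
eef_rot: [0.833, 0.553, 0.0, -0.0]
contact_force: [0.6, 0.8, -1.9]
grip_width: 7.4
grip_force: 29.8
```

>>> {"api": "play_rows", "payload": {"targets": [{"dx": 0, "dy": 0.1, "dz": -0.05, "wx": 0, "wy": 0, "wz": 0, "claw": 0}, {"dx": 0, "dy": 0.3, "dz": -0.1, "wx": 0, "wy": 0, "wz": 0, "claw": 0}, {"dx": 0, "dy": 0.3, "dz": -0.2, "wx": 0, "wy": 0, "wz": 0, "claw": 0}, {"dx": 0, "dy": 0.3, "dz": -0.2, "wx": 0, "wy": 0, "wz": 0, "claw": 0}]}}

```text
time: 10.5
tool_pos: [565.1, -79.1, 140.1]
eef_rot: [0.834, 0.552, 0.0, 0.0]
contact_force: [1.2, -1.0, -5.5]
grip_width: 8.0
grip_force: 29.0
```

```bash
sed -i 's/((568.6,-75.2),67.),((581,-146),134.7),((604,-214.5),81.)/((566.8,-74.4),67.),((579,-146),134.7),((603,-214.5),81.)/' h.py
cat >> h.py <<'E'
def nxt(step=3,n=5,off=(0,0),z=137.3,s0=None):
    from scipy.spatial.transform import Rotation as Ro
    o,_,_=path(); s,p,M=pose(); i=np.argmin(np.hypot(o[:,1]+off[0]-p[0],o[:,2]+off[1]-p[1]))
    h=np.radians(o[i,3]); lat=(p[0]-o[i,1]-off[0])*np.sin(h)-(p[1]-o[i,2]-off[1])*np.cos(h)
    F=np.array(s["contact_force"]); print("t",round(s["time"],1),"s",o[i,0].round(1),"lat",lat.round(1),"head",np.degrees(np.arctan2(M[1,0],M[0,0])).round(1),o[i,3].round(1),"z",p[2].round(1),"F",F.round(1),"Ftool",(M.T@F).round(1),"j",np.array(s["joints"]).round(2))
    for k in range(1,n+1):
        q=o[np.argmin(abs(o[:,0]-o[i,0]-k*step))]; d=M.T@(np.array([q[1]+off[0],q[2]+off[1],z])-p)/10
        a=np.radians(q[3]); c,e=np.cos(a),np.sin(a); w=Ro.from_matrix(M.T@np.array([[c,e,0],[e,-c,0],[0,0,-1]])).as_rotvec()
        print(d.round(2),w.round(3)[2])
E
python3 -c "
from h import *
nxt()"
```

```text
t 10.5 s 47.4 lat 0.3 head 67.1 67.0 z 140.1 F [ 1.2 -1.  -5.5] Ftool [-0.4  1.5  5.5] j [-0.36  0.48  0.57  1.85 -0.32  0.9  -0.04]
[-0.3  -0.03  0.28] 0.001
[-0.6  -0.03  0.28] 0.001
[-0.9  -0.03  0.28] 0.001
[-1.2  -0.03  0.28] 0.001
[-1.49 -0.03  0.28] 0.001
```

>>> {"api": "play_rows", "payload": {"targets": [{"dx": 0, "dy": 0, "dz": 0.28, "wx": 0, "wy": 0, "wz": 0, "claw": 0}, {"dx": -0.3, "dy": 0, "dz": 0.28, "wx": 0, "wy": 0, "wz": 0, "claw": 0}, {"dx": -0.6, "dy": 0, "dz": 0.28, "wx": 0, "wy": 0, "wz": 0, "claw": 0}, {"dx": -0.9, "dy": 0, "dz": 0.28, "wx": 0, "wy": 0, "wz": 0, "claw": 0}, {"dx": -1.1, "dy": 0, "dz": 0.28, "wx": 0, "wy": 0, "wz": 0, "claw": 0}]}}

```text
time: 11.0
tool_pos: [560.5, -89.7, 137.6]
eef_rot: [0.834, 0.552, 0.0, 0.0]
contact_force: [-0.4, -1.3, -1.0]
grip_width: 7.2
grip_force: 29.7
```

```bash
python3 -c "
from h import *
nxt()"
```

```text
t 11.0 s 58.9 lat 0.1 head 67.0 67.0 z 137.6 F [-0.4 -1.3 -1. ] Ftool [-1.3  0.1  1. ] j [-0.34  0.48  0.57  1.86 -0.32  0.89 -0.02]
[-0.29 -0.02  0.03] 0.001
[-0.59 -0.02  0.03] 0.001
[-0.89 -0.02  0.03] -0.016
[-1.19  0.    0.03] -0.116
[-1.48  0.05  0.03] -0.216
```

>>> {"api": "play_rows", "payload": {"targets": [{"dx": -0.3, "dy": 0, "dz": 0, "wx": 0, "wy": 0, "wz": 0, "claw": 0}, {"dx": -0.6, "dy": -0.01, "dz": 0, "wx": 0, "wy": 0, "wz": -0.02, "claw": 0}, {"dx": -0.9, "dy": -0.01, "dz": 0.02, "wx": 0, "wy": 0, "wz": -0.06, "claw": 0}, {"dx": -1.2, "dy": 0, "dz": 0.02, "wx": 0, "wy": 0, "wz": -0.13, "claw": 0}, {"dx": -1.45, "dy": 0.05, "dz": 0.02, "wx": 0, "wy": 0, "wz": -0.21, "claw": 0}]}}

```text
time: 11.5
tool_pos: [555.3, -103.0, 137.3]
eef_rot: [0.77, 0.638, -0.0, 0.0]
contact_force: [-0.6, -0.5, -0.1]
grip_width: 7.8
grip_force: 29.8
```

```bash
python3 -c "
from h import *
nxt()"
```

```text
t 11.5 s 73.4 lat -0.0 head 79.3 78.4 z 137.3 F [-0.6 -0.5 -0.1] Ftool [-0.6 -0.5  0.1] j [-0.28  0.46  0.51  1.87 -0.29  0.88  0.18]
[-0.31  0.01  0.  ] -0.084
[-0.61  0.05  0.  ] -0.184
[-0.9   0.12  0.  ] -0.284
[-1.18  0.22  0.  ] -0.384
[-1.45  0.34  0.  ] -0.484
```

Free of contact so far, so I follow the bend.

>>> {"api": "play_rows", "payload": {"targets": [{"dx": -0.3, "dy": 0.01, "dz": 0, "wx": 0, "wy": 0, "wz": -0.08, "claw": 0}, {"dx": -0.6, "dy": 0.05, "dz": 0, "wx": 0, "wy": 0, "wz": -0.18, "claw": 0}, {"dx": -0.9, "dy": 0.12, "dz": 0, "wx": 0, "wy": 0, "wz": -0.28, "claw": 0}]}}

```text
time: 11.8
tool_pos: [554.9, -112.0, 137.4]
eef_rot: [0.673, 0.74, -0.0, 0.0]
contact_force: [-0.2, -0.7, -0.8]
grip_width: 7.6
grip_force: 29.8
```

```bash
python3 -c "
from h import *
nxt()"
```

```text
t 11.8 s 82.4 lat 0.0 head 95.4 95.6 z 137.4 F [-0.2 -0.7 -0.8] Ftool [-0.7 -0.3  0.8] j [-0.21  0.46  0.43  1.86 -0.24  0.88  0.44]
[-0.29  0.01  0.01] -0.103
[-0.59  0.06  0.01] -0.203
[-0.88  0.13  0.01] -0.302
[-1.16  0.24  0.01] -0.402
[-1.43  0.37  0.01] -0.502
```

>>> {"api": "play_rows", "payload": {"targets": [{"dx": -0.3, "dy": 0.01, "dz": 0, "wx": 0, "wy": 0, "wz": -0.1, "claw": 0}, {"dx": -0.59, "dy": 0.06, "dz": 0, "wx": 0, "wy": 0, "wz": -0.2, "claw": 0}, {"dx": -0.88, "dy": 0.13, "dz": 0, "wx": 0, "wy": 0, "wz": -0.3, "claw": 0}]}}

```text
time: 12.1
tool_pos: [557.0, -120.8, 137.4]
eef_rot: [0.555, 0.832, 0.0, 0.0]
contact_force: [-0.6, -0.7, -1.8]
grip_width: 7.7
grip_force: 29.8
```

```bash
python3 -c "
from h import *
nxt()"
```

```text
t 12.1 s 91.4 lat -0.1 head 112.6 112.8 z 137.4 F [-0.6 -0.7 -1.8] Ftool [-0.5 -0.8  1.8] j [-0.14  0.45  0.35  1.84 -0.2   0.88  0.71]
[-0.3   0.02  0.01] -0.102
[-0.59  0.07  0.01] -0.202
[-0.88  0.14  0.01] -0.302
[-1.16  0.25  0.01] -0.385
[-1.44  0.36  0.01] -0.385
```

>>> {"api": "play_rows", "payload": {"targets": [{"dx": -0.3, "dy": 0.02, "dz": 0, "wx": 0, "wy": 0, "wz": -0.1, "claw": 0}, {"dx": -0.59, "dy": 0.07, "dz": 0, "wx": 0, "wy": 0, "wz": -0.2, "claw": 0}, {"dx": -0.88, "dy": 0.14, "dz": 0, "wx": 0, "wy": 0, "wz": -0.3, "claw": 0}, {"dx": -1.16, "dy": 0.25, "dz": 0, "wx": 0, "wy": 0, "wz": -0.38, "claw": 0}]}}

```text
time: 12.5
tool_pos: [563.7, -130.6, 137.3]
eef_rot: [0.388, 0.922, -0.0, 0.0]
contact_force: [0.7, 0.5, -1.1]
grip_width: 7.4
grip_force: 29.8
```

```bash
python3 -c "
from h import *
nxt()"
```

```text
t 12.5 s 103.4 lat -0.1 head 134.4 134.7 z 137.3 F [ 0.7  0.5 -1.1] Ftool [-0.2  0.9  1.1] j [-0.05  0.46  0.26  1.82 -0.15  0.88  1.05]
[-0.3   0.01  0.  ] -0.006
[-0.59  0.01  0.  ] -0.006
[-0.89  0.01  0.  ] -0.006
[-1.19  0.01  0.  ] -0.006
[-1.49  0.02  0.  ] -0.006
```

>>> {"api": "play_rows", "payload": {"targets": [{"dx": -0.3, "dy": 0, "dz": 0, "wx": 0, "wy": 0, "wz": 0, "claw": 0}, {"dx": -0.6, "dy": 0.1, "dz": 0, "wx": 0, "wy": 0, "wz": 0, "claw": 0}, {"dx": -0.6, "dy": 0.2, "dz": 0, "wx": 0, "wy": 0, "wz": 0, "claw": 0}, {"dx": -0.6, "dy": 0.25, "dz": 0, "wx": 0, "wy": 0, "wz": 0, "claw": 0}, {"dx": -0.6, "dy": 0.25, "dz": 0, "wx": 0, "wy": 0, "wz": 0, "claw": 0}]}}

```text
time: 13.0
tool_pos: [569.7, -132.4, 137.2]
eef_rot: [0.39, 0.921, 0.0, -0.0]
contact_force: [-0.5, 0.1, -1.5]
grip_width: 7.4
grip_force: 29.7
```

>>> {"api": "play_rows", "payload": {"targets": [{"dx": 0, "dy": -0.2, "dz": 0, "wx": 0, "wy": 0, "wz": 0, "claw": 0}, {"dx": 0, "dy": -0.35, "dz": 0, "wx": 0, "wy": 0, "wz": 0, "claw": 0}, {"dx": 0, "dy": -0.45, "dz": 0, "wx": 0, "wy": 0, "wz": 0, "claw": 0}, {"dx": 0, "dy": -0.5, "dz": 0, "wx": 0, "wy": 0, "wz": 0, "claw": 0}, {"dx": 0, "dy": -0.5, "dz": 0, "wx": 0, "wy": 0, "wz": 0, "claw": 0}]}}

```text
time: 13.5
tool_pos: [566.1, -136.3, 137.4]
eef_rot: [0.39, 0.921, 0.0, 0.0]
contact_force: [-0.2, -0.5, -0.3]
grip_width: 7.9
grip_force: 29.7
```

```bash
python3 -c "
from h import *
nxt()"
```

```text
t 13.5 s 109.3 lat -2.3 head 134.1 134.7 z 137.4 F [-0.2 -0.5 -0.3] Ftool [-0.2 -0.5  0.3] j [-0.04  0.46  0.26  1.81 -0.15  0.89  1.05]
[-0.32  0.23  0.01] -0.01
[-0.62  0.24  0.01] -0.01
[-0.92  0.24  0.01] -0.01
[-1.21  0.24  0.01] -0.01
[-1.51  0.25  0.01] -0.01
```

Seg 2 is free to ±2.5 mm, so it is centred. Onward.

>>> {"api": "play_rows", "payload": {"targets": [{"dx": -0.3, "dy": 0.2, "dz": 0, "wx": 0, "wy": 0, "wz": -0.01, "claw": 0}, {"dx": -0.7, "dy": 0.24, "dz": 0, "wx": 0, "wy": 0, "wz": -0.01, "claw": 0}, {"dx": -1.2, "dy": 0.24, "dz": 0, "wx": 0, "wy": 0, "wz": -0.01, "claw": 0}, {"dx": -1.7, "dy": 0.25, "dz": 0, "wx": 0, "wy": 0, "wz": -0.01, "claw": 0}, {"dx": -2.1, "dy": 0.25, "dz": 0, "wx": 0, "wy": 0, "wz": -0.01, "claw": 0}]}}

```text
time: 14.0
tool_pos: [583.0, -150.2, 137.3]
eef_rot: [0.385, 0.923, -0.0, 0.0]
contact_force: [-0.4, 0.5, -0.6]
grip_width: 7.4
grip_force: 29.7
```

```bash
python3 -c "
from h import *
nxt();print(path()[0][::20])"
```

```text
t 14.0 s 130.7 lat -0.1 head 134.7 134.7 z 137.3 F [-0.4  0.5 -0.6] Ftool [0.6 0.1 0.6] j [-0.02  0.49  0.26  1.76 -0.15  0.91  1.08]
[-0.29  0.01 -0.  ] -0.001
[-0.58  0.01 -0.  ] -0.001
[-0.88  0.01 -0.  ] -0.001
[-1.18  0.01 -0.  ] -0.001
[-1.48  0.01 -0.  ] -0.001
[[   0.          583.39728507  -35.29924671   67.        ]
 [   9.98782101  579.49473249  -44.49308442   67.        ]
 [  19.97564201  575.59217992  -53.68692213   67.        ]
 [  29.96346302  571.68962735  -62.88075984   67.        ]
 [  39.95128403  567.78707478  -72.07459756   67.        ]
 [  49.93910503  563.8845222   -81.26843527   67.        ]
 [  59.92692604  559.98196963  -90.46227298   67.        ]
 [  69.91410427  556.17633139  -99.69345292   71.76760563]
 [  79.89935416  554.67338221 -109.51850033   90.83802817]
 [  89.88460405  556.46305657 -119.29538524  109.9084507 ]
 [  99.86985394  561.34891159 -127.95095186  128.97887324]
 [ 109.83414181  568.24804493 -135.13516246  134.7       ]
 [ 119.78944597  575.25055314 -142.21138742  134.7       ]
 [ 129.74475012  582.25306135 -149.28761237  134.7       ]
 [ 139.70005428  589.25556956 -156.36383733  134.7       ]
 [ 149.65535844  596.25807776 -163.44006228  134.7       ]
 [ 159.67126324  602.67545934 -171.09044834  121.275     ]
 [ 169.71313976  606.36882853 -180.37821534  102.09642857]
 [ 179.75501628  606.80605696 -190.36382615   82.91785714]
 [ 189.75920393  605.25768299 -200.24730093   81.        ]
 [ 199.75920393  603.69333834 -210.12418434   81.        ]
 [ 209.75920393  602.12899369 -220.00106774   81.        ]
 [ 219.75920393  600.56464904 -229.87795115   81.        ]
 [ 229.75920393  599.00030439 -239.75483456   81.        ]
 [ 239.75920393  597.43595974 -249.63171796   81.        ]
 [ 249.75920393  595.87161509 -259.50860137   81.        ]
 [ 259.75920393  594.30727044 -269.38548477   81.        ]
 [ 269.75920393  592.74292579 -279.26236818   81.        ]]
```

>>> {"api": "play_rows", "payload": {"targets": [{"dx": -0.35, "dy": 0.01, "dz": 0, "wx": 0, "wy": 0, "wz": 0, "claw": 0}, {"dx": -0.7, "dy": 0.01, "dz": 0, "wx": 0, "wy": 0, "wz": 0, "claw": 0}, {"dx": -1.1, "dy": 0.01, "dz": 0, "wx": 0, "wy": 0, "wz": 0, "claw": 0}, {"dx": -1.5, "dy": 0.01, "dz": 0, "wx": 0, "wy": 0, "wz": 0, "claw": 0}, {"dx": -1.8, "dy": 0.01, "dz": 0, "wx": 0, "wy": 0, "wz": 0, "claw": 0}]}}

```text
time: 14.5
tool_pos: [595.5, -162.6, 137.3]
eef_rot: [0.385, 0.923, -0.0, 0.0]
contact_force: [-0.3, -0.1, -0.4]
grip_width: 7.5
grip_force: 29.7
```

```bash
python3 -c "
from h import *
nxt()"
```

```text
t 14.5 s 148.7 lat 0.1 head 134.7 134.7 z 137.3 F [-0.3 -0.1 -0.4] Ftool [ 0.1 -0.3  0.4] j [ 0.    0.52  0.26  1.72 -0.16  0.93  1.1 ]
[-0.31 -0.01  0.  ] -0.0
[-0.61 -0.02  0.  ] 0.067
[-0.91 -0.05  0.  ] 0.167
[-1.2  -0.12  0.  ] 0.267
[-1.49 -0.21  0.  ] 0.368
```

>>> {"api": "play_rows", "payload": {"targets": [{"dx": -0.3, "dy": -0.01, "dz": 0, "wx": 0, "wy": 0, "wz": 0.01, "claw": 0}, {"dx": -0.6, "dy": -0.02, "dz": 0, "wx": 0, "wy": 0, "wz": 0.07, "claw": 0}, {"dx": -0.9, "dy": -0.05, "dz": 0, "wx": 0, "wy": 0, "wz": 0.16, "claw": 0}]}}

```text
time: 14.8
tool_pos: [601.4, -169.2, 137.3]
eef_rot: [0.459, 0.888, 0.0, -0.0]
contact_force: [-0.1, 0.4, -0.8]
grip_width: 7.7
grip_force: 29.8
```

```bash
python3 -c "
from h import *
nxt()"
```

```text
t 14.8 s 157.2 lat -0.1 head 125.3 126.1 z 137.3 F [-0.1  0.4 -0.8] Ftool [0.4 0.1 0.8] j [-0.01  0.53  0.3   1.7  -0.19  0.94  0.97]
[-0.28 -0.   -0.  ] 0.088
[-0.58 -0.05 -0.  ] 0.188
[-0.87 -0.12 -0.  ] 0.289
[-1.15 -0.22 -0.  ] 0.389
[-1.43 -0.35 -0.  ] 0.489
```

>>> {"api": "play_rows", "payload": {"targets": [{"dx": -0.28, "dy": 0, "dz": 0, "wx": 0, "wy": 0, "wz": 0.09, "claw": 0}, {"dx": -0.58, "dy": -0.05, "dz": 0, "wx": 0, "wy": 0, "wz": 0.19, "claw": 0}, {"dx": -0.87, "dy": -0.12, "dz": 0, "wx": 0, "wy": 0, "wz": 0.29, "claw": 0}]}}

```text
time: 15.1
tool_pos: [605.5, -176.9, 137.3]
eef_rot: [0.583, 0.812, 0.0, 0.0]
contact_force: [0.3, -1.1, -0.5]
grip_width: 7.4
grip_force: 29.7
```

```bash
python3 -c "
from h import *
nxt()"
```

```text
t 15.1 s 166.2 lat 0.1 head 108.6 108.8 z 137.3 F [ 0.3 -1.1 -0.5] Ftool [-1.2 -0.1  0.5] j [-0.05  0.55  0.38  1.69 -0.24  0.95  0.74]
[-0.3  -0.02 -0.  ] 0.098
[-0.6  -0.06 -0.  ] 0.198
[-0.89 -0.14 -0.  ] 0.298
[-1.18 -0.24 -0.  ] 0.399
[-1.45 -0.37 -0.  ] 0.483
```

>>> {"api": "play_rows", "payload": {"targets": [{"dx": -0.3, "dy": -0.02, "dz": 0, "wx": 0, "wy": 0, "wz": 0.1, "claw": 0}, {"dx": -0.6, "dy": -0.06, "dz": 0, "wx": 0, "wy": 0, "wz": 0.2, "claw": 0}, {"dx": -0.89, "dy": -0.14, "dz": 0, "wx": 0, "wy": 0, "wz": 0.3, "claw": 0}]}}

```text
time: 15.4
tool_pos: [607.0, -185.7, 137.3]
eef_rot: [0.698, 0.716, 0.0, -0.0]
contact_force: [-0.2, -0.1, -1.8]
grip_width: 7.8
grip_force: 29.7
```

```bash
python3 -c "
from h import *
nxt()"
```

```text
t 15.4 s 175.2 lat -0.0 head 91.5 91.5 z 137.3 F [-0.2 -0.1 -1.8] Ftool [-0.1 -0.2  1.8] j [-0.09  0.56  0.46  1.68 -0.29  0.96  0.5 ]
[-0.31 -0.01 -0.  ] 0.099
[-0.61 -0.06 -0.  ] 0.183
[-0.91 -0.11 -0.  ] 0.183
[-1.2  -0.17 -0.  ] 0.183
[-1.5  -0.22 -0.  ] 0.183
```

>>> {"api": "play_rows", "payload": {"targets": [{"dx": -0.3, "dy": -0.01, "dz": 0, "wx": 0, "wy": 0, "wz": 0.1, "claw": 0}, {"dx": -0.6, "dy": -0.06, "dz": 0, "wx": 0, "wy": 0, "wz": 0.18, "claw": 0}, {"dx": -0.91, "dy": -0.11, "dz": 0, "wx": 0, "wy": 0, "wz": 0.18, "claw": 0}, {"dx": -1.2, "dy": -0.17, "dz": 0, "wx": 0, "wy": 0, "wz": 0.18, "claw": 0}, {"dx": -1.5, "dy": -0.22, "dz": 0, "wx": 0, "wy": 0, "wz": 0.18, "claw": 0}]}}

```text
time: 15.9
tool_pos: [605.1, -201.0, 137.3]
eef_rot: [0.758, 0.653, 0.0, -0.0]
contact_force: [-0.3, -0.2, -1.3]
grip_width: 7.6
grip_force: 29.7
```

>>> {"api": "play_rows", "payload": {"targets": [{"dx": 0, "dy": 0.1, "dz": 0, "wx": 0, "wy": 0, "wz": 0, "claw": 0}, {"dx": 0, "dy": 0.2, "dz": 0, "wx": 0, "wy": 0, "wz": 0, "claw": 0}, {"dx": 0, "dy": 0.25, "dz": 0, "wx": 0, "wy": 0, "wz": 0, "claw": 0}, {"dx": 0, "dy": 0.25, "dz": 0, "wx": 0, "wy": 0, "wz": 0, "claw": 0}]}}

```text
time: 16.3
tool_pos: [607.5, -201.1, 137.2]
eef_rot: [0.758, 0.652, -0.0, -0.0]
contact_force: [-1.5, -0.0, -0.2]
grip_width: 7.2
grip_force: 29.8
```

>>> {"api": "play_rows", "payload": {"targets": [{"dx": 0, "dy": -0.2, "dz": 0, "wx": 0, "wy": 0, "wz": 0, "claw": 0}, {"dx": 0, "dy": -0.35, "dz": 0, "wx": 0, "wy": 0, "wz": 0, "claw": 0}, {"dx": 0, "dy": -0.45, "dz": 0, "wx": 0, "wy": 0, "wz": 0, "claw": 0}, {"dx": 0, "dy": -0.5, "dz": 0, "wx": 0, "wy": 0, "wz": 0, "claw": 0}, {"dx": 0, "dy": -0.5, "dz": 0, "wx": 0, "wy": 0, "wz": 0, "claw": 0}]}}

```text
time: 16.8
tool_pos: [602.6, -200.3, 137.4]
eef_rot: [0.758, 0.652, 0.0, 0.0]
contact_force: [0.1, -0.1, -1.2]
grip_width: 8.1
grip_force: 29.8
```

```bash
python3 -c "
from h import *
nxt()
for p in((476.6,272.1),(477,272)): print(ray('scene',p,115), ray('top',(340+604/5-.4,175+109/5-.4),115))"
```

```text
t 16.8 s 190.3 lat -2.6 head 81.4 81.0 z 137.4 F [ 0.1 -0.1 -1.2] Ftool [-0.1  0.1  1.2] j [-0.1   0.57  0.5   1.69 -0.32  0.97  0.38]
[-0.3   0.26  0.01] 0.007
[-0.6   0.25  0.01] 0.007
[-0.9   0.25  0.01] 0.007
[-1.2   0.25  0.01] 0.007
[-1.5   0.25  0.01] 0.007
[ 600.78151188 -246.9836287   115.        ] [ 597.1127983 -252.9613939  115.       ]
[ 601.62346868 -247.39342441  115.        ] [ 597.1127983 -252.9613939  115.       ]
```

>>> {"api": "play_rows", "payload": {"targets": [{"dx": -0.3, "dy": 0.2, "dz": 0, "wx": 0, "wy": 0, "wz": 0.01, "claw": 0}, {"dx": -0.9, "dy": 0.23, "dz": 0, "wx": 0, "wy": 0, "wz": 0.01, "claw": 0}, {"dx": -1.5, "dy": 0.23, "dz": 0, "wx": 0, "wy": 0, "wz": 0.01, "claw": 0}, {"dx": -2.1, "dy": 0.23, "dz": 0, "wx": 0, "wy": 0, "wz": 0.01, "claw": 0}, {"dx": -2.7, "dy": 0.23, "dz": 0, "wx": 0, "wy": 0, "wz": 0.01, "claw": 0}]}}

```text
time: 17.3
tool_pos: [600.7, -228.3, 137.3]
eef_rot: [0.762, 0.648, -0.0, 0.0]
contact_force: [-0.1, -0.6, -0.6]
grip_width: 7.5
grip_force: 29.8
```

>>> {"api": "play_rows", "payload": {"targets": [{"dx": -0.2, "dy": 0, "dz": 0, "wx": 0, "wy": 0, "wz": 0, "claw": 0}, {"dx": -0.4, "dy": 0, "dz": 0, "wx": 0, "wy": 0, "wz": 0, "claw": 0}, {"dx": -0.6, "dy": 0, "dz": 0, "wx": 0, "wy": 0, "wz": 0, "claw": 0}, {"dx": -0.6, "dy": 0, "dz": 0, "wx": 0, "wy": 0, "wz": 0, "claw": 0}]}}

```text
time: 17.7
tool_pos: [599.9, -233.5, 137.3]
eef_rot: [0.761, 0.648, -0.0, -0.0]
contact_force: [0.3, 0.1, -1.0]
grip_width: 7.8
grip_force: 29.8
```

```bash
python3 -c "
from h import *
nxt()
B=np.mean([r.read_camera('scene').astype(float) for _ in range(6)],0)
x,y=430,230
cv2.imwrite('pics/m7.png',cv2.resize(B[y:y+60,x:x+80,::-1].clip(0,255).astype(np.uint8),None,fx=10,fy=10,interpolation=cv2.INTER_CUBIC))"
```

```text
t 17.7 s 223.3 lat -0.1 head 80.8 81.0 z 137.3 F [ 0.3  0.1 -1. ] Ftool [0.1 0.2 1. ] j [-0.04  0.59  0.51  1.66 -0.33  0.98  0.42]
[-0.28  0.01 -0.  ] -0.003
[-0.58  0.01 -0.  ] -0.003
[-0.88  0.02 -0.  ] -0.003
[-1.18  0.02 -0.  ] -0.003
[-1.48  0.02 -0.  ] -0.003
```

View pics/m7.png

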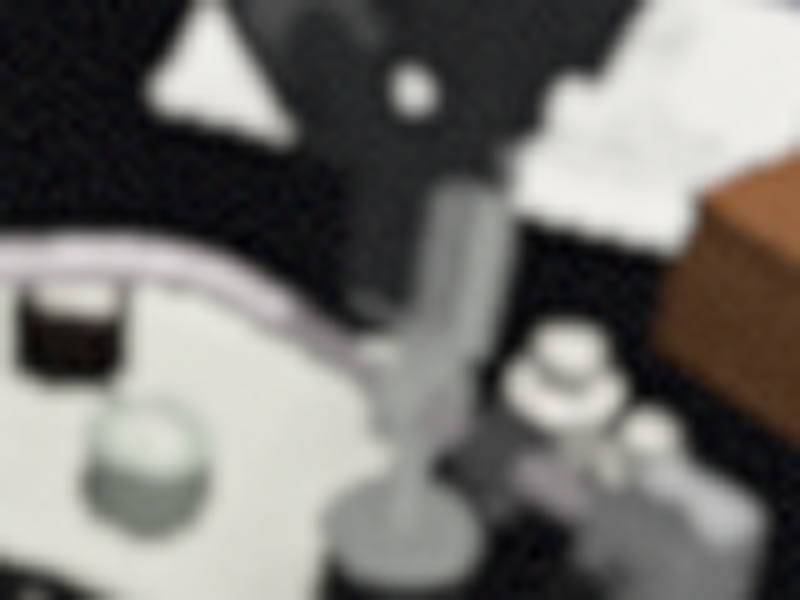

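The ring (about (425,400)) is about to meet the dark collar (about (490,455)). I creep forward.

>>> {"api": "play_rows", "payload": {"targets": [{"dx": -0.1, "dy": 0, "dz": 0, "wx": 0, "wy": 0, "wz": 0, "claw": 0}, {"dx": -0.2, "dy": 0, "dz": 0, "wx": 0, "wy": 0, "wz": 0, "claw": 0}, {"dx": -0.3, "dy": 0, "dz": 0, "wx": 0, "wy": 0, "wz": 0, "claw": 0}]}}

```text
time: 18.3
tool_pos: [599.4, -236.4, 137.3]
eef_rot: [0.761, 0.648, -0.0, 0.0]
contact_force: [-0.7, -0.2, -0.9]
grip_width: 8.0
grip_force: 29.8
```

>>> {"api": "play_rows", "payload": {"targets": [{"dx": -0.1, "dy": 0, "dz": 0, "wx": 0, "wy": 0, "wz": 0, "claw": 0}, {"dx": -0.1, "dy": 0, "dz": 0, "wx": 0, "wy": 0, "wz": 0, "claw": 0}]}}

```text
time: 18.5
tool_pos: [599.2, -237.6, 137.3]
eef_rot: [0.761, 0.648, -0.0, 0.0]
contact_force: [0.2, 0.7, -0.8]
grip_width: 7.4
grip_force: 29.8
```

>>> {"api": "play_rows", "payload": {"targets": [{"dx": -0.1, "dy": 0, "dz": 0, "wx": 0, "wy": 0, "wz": 0, "claw": 0}, {"dx": -0.1, "dy": 0, "dz": 0, "wx": 0, "wy": 0, "wz": 0, "claw": 0}]}}

```text
time: 18.7
tool_pos: [599.1, -238.5, 137.3]
eef_rot: [0.761, 0.648, -0.0, 0.0]
contact_force: [0.1, 0.3, -0.7]
grip_width: 7.5
grip_force: 29.8
```

>>> {"api": "play_rows", "payload": {"targets": [{"dx": -0.1, "dy": 0, "dz": 0, "wx": 0, "wy": 0, "wz": 0, "claw": 0}, {"dx": -0.2, "dy": 0, "dz": 0, "wx": 0, "wy": 0, "wz": 0, "claw": 0}]}}

```text
time: 18.9
tool_pos: [598.8, -240.3, 137.3]
eef_rot: [0.761, 0.648, 0.0, -0.0]
contact_force: [-0.5, 0.4, -1.0]
grip_width: 7.8
grip_force: 29.8
```

>>> {"api": "play_rows", "payload": {"targets": [{"dx": -0.1, "dy": 0, "dz": 0, "wx": 0, "wy": 0, "wz": 0, "claw": 0}, {"dx": -0.1, "dy": 0, "dz": 0, "wx": 0, "wy": 0, "wz": 0, "claw": 0}]}}

```text
time: 19.1
tool_pos: [598.6, -241.5, 137.3]
eef_rot: [0.761, 0.648, -0.0, 0.0]
contact_force: [-0.4, 0.5, -1.4]
grip_width: 7.3
grip_force: 29.8
```

>>> {"api": "play_rows", "payload": {"targets": [{"dx": -0.1, "dy": 0, "dz": 0, "wx": 0, "wy": 0, "wz": 0, "claw": 0}, {"dx": -0.1, "dy": 0, "dz": 0, "wx": 0, "wy": 0, "wz": 0, "claw": 0}]}}

```text
time: 19.3
tool_pos: [598.5, -242.4, 137.3]
eef_rot: [0.761, 0.648, -0.0, 0.0]
contact_force: [-0.6, -0.3, -1.1]
grip_width: 7.8
grip_force: 29.8
```

>>> {"api": "play_rows", "payload": {"targets": [{"dx": -0.1, "dy": 0, "dz": 0, "wx": 0, "wy": 0, "wz": 0, "claw": 0}, {"dx": -0.1, "dy": 0, "dz": 0, "wx": 0, "wy": 0, "wz": 0, "claw": 0}]}}

```text
time: 19.5
tool_pos: [598.3, -243.4, 137.3]
eef_rot: [0.761, 0.648, -0.0, 0.0]
contact_force: [-0.1, -0.3, -1.0]
grip_width: 7.6
grip_force: 29.8
```

>>> {"api": "play_rows", "payload": {"targets": [{"dx": -0.1, "dy": 0, "dz": 0, "wx": 0, "wy": 0, "wz": 0, "claw": 0}, {"dx": -0.1, "dy": 0, "dz": 0, "wx": 0, "wy": 0, "wz": 0, "claw": 0}]}}

```text
time: 19.7
tool_pos: [598.1, -244.4, 137.3]
eef_rot: [0.761, 0.648, -0.0, 0.0]
contact_force: [0.1, -0.4, -1.0]
grip_width: 7.4
grip_force: 29.8
```

>>> {"api": "play_rows", "payload": {"targets": [{"dx": -0.1, "dy": 0, "dz": 0, "wx": 0, "wy": 0, "wz": 0, "claw": 0}, {"dx": -0.1, "dy": 0, "dz": 0, "wx": 0, "wy": 0, "wz": 0, "claw": 0}]}}

```text
time: 19.9
tool_pos: [598.1, -245.1, 137.3]
eef_rot: [0.761, 0.648, 0.0, -0.0]
contact_force: [1.0, 0.3, -0.8]
grip_width: 7.2
grip_force: 29.8
```

>>> {"api": "play_rows", "payload": {"targets": [{"dx": -0.1, "dy": 0, "dz": 0, "wx": 0, "wy": 0, "wz": 0, "claw": 0}, {"dx": -0.1, "dy": 0, "dz": 0, "wx": 0, "wy": 0, "wz": 0, "claw": 0}]}}

```text
time: 20.1
tool_pos: [598.1, -245.2, 137.3]
eef_rot: [0.761, 0.649, 0.0, -0.0]
contact_force: [0.1, 3.3, 1.2]
grip_width: 7.4
grip_force: 30.0
```

>>> {"api": "play_rows", "payload": {"targets": [{"dx": -0.05, "dy": 0, "dz": 0, "wx": 0, "wy": 0, "wz": 0, "claw": 0}, {"dx": -0.05, "dy": 0, "dz": 0, "wx": 0, "wy": 0, "wz": 0, "claw": 0}]}}

```text
time: 20.3
tool_pos: [598.0, -245.3, 137.3]
eef_rot: [0.761, 0.649, 0.001, -0.001]
contact_force: [0.2, 5.9, 0.9]
grip_width: 7.2
grip_force: 30.1
```

Home contact at about 6 N. I hold it briefly.

>>> {"api": "play_rows", "payload": {"targets": [{"dx": 0, "dy": 0, "dz": 0, "wx": 0, "wy": 0, "wz": 0, "claw": 0}, {"dx": 0, "dy": 0, "dz": 0, "wx": 0, "wy": 0, "wz": 0, "claw": 0}, {"dx": 0, "dy": 0, "dz": 0, "wx": 0, "wy": 0, "wz": 0, "claw": 0}, {"dx": 0, "dy": 0, "dz": 0, "wx": 0, "wy": 0, "wz": 0, "claw": 0}]}}

```text
time: 20.7
tool_pos: [598.1, -245.3, 137.3]
eef_rot: [0.761, 0.649, 0.001, -0.001]
contact_force: [-0.1, 6.2, 1.4]
grip_width: 7.5
grip_force: 30.1
```

>>> {"api": "play_rows", "payload": {"targets": [{"dx": 0.05, "dy": 0, "dz": 0.1, "wx": 0, "wy": 0, "wz": 0, "claw": 0}, {"dx": 0.08, "dy": 0, "dz": 0.2, "wx": 0, "wy": 0, "wz": 0, "claw": 0}, {"dx": 0.08, "dy": 0, "dz": 0.25, "wx": 0, "wy": 0, "wz": 0, "claw": 0}, {"dx": 0.08, "dy": 0, "dz": 0.25, "wx": 0, "wy": 0, "wz": 0, "claw": 0}]}}

```text
time: 21.1
tool_pos: [598.3, -245.4, 134.8]
eef_rot: [0.761, 0.648, 0.0, -0.0]
contact_force: [1.1, 5.8, 2.2]
grip_width: 7.6
grip_force: 30.2
```

>>> {"api": "play_rows", "payload": {"targets": [{"dx": 0.05, "dy": 0, "dz": 0.03, "wx": 0, "wy": 0, "wz": 0, "claw": 0}, {"dx": 0.05, "dy": 0, "dz": 0.03, "wx": 0, "wy": 0, "wz": 0, "claw": 0}]}}

```text
time: 21.3
tool_pos: [598.3, -245.3, 134.6]
eef_rot: [0.761, 0.648, 0.0, 0.0]
contact_force: [1.1, 4.2, 2.0]
grip_width: 7.6
grip_force: 30.2
```

>>> {"api": "play_rows", "payload": {"targets": [{"dx": 0.05, "dy": 0, "dz": 0, "wx": 0, "wy": 0, "wz": 0, "claw": 0}, {"dx": 0.05, "dy": 0, "dz": 0, "wx": 0, "wy": 0, "wz": 0, "claw": 0.1}, {"dx": 0.05, "dy": 0, "dz": 0, "wx": 0, "wy": 0, "wz": 0, "claw": 0.15}, {"dx": 0.05, "dy": 0, "dz": 0, "wx": 0, "wy": 0, "wz": 0, "claw": 0.22}, {"dx": 0.05, "dy": 0, "dz": 0, "wx": 0, "wy": 0, "wz": 0, "claw": 0.3}]}}

```text
time: 21.8
tool_pos: [597.8, -245.4, 134.5]
eef_rot: [0.762, 0.648, -0.0, 0.0]
contact_force: [1.4, 0.9, -0.2]
grip_width: 25.6
grip_force: 0.0
```

>>> {"api": "play_rows", "payload": {"targets": [{"dx": 0, "dy": 0, "dz": 0, "wx": 0, "wy": 0, "wz": 0, "claw": 0.5}, {"dx": 0, "dy": 0, "dz": 0, "wx": 0, "wy": 0, "wz": 0, "claw": 0.6}, {"dx": 0, "dy": 0, "dz": 0, "wx": 0, "wy": 0, "wz": 0, "claw": 0.6}]}}

```text
time: 22.1
tool_pos: [598.0, -244.9, 134.5]
eef_rot: [0.761, 0.648, -0.0, -0.0]
contact_force: [-0.9, -0.2, 0.4]
grip_width: 51.3
grip_force: 0.0
```

```bash
python3 -c "
from h import *
B=np.mean([r.read_camera('scene').astype(float) for _ in range(6)],0)
x,y=430,230
cv2.imwrite('pics/m8.png',cv2.resize(B[y:y+60,x:x+80,::-1].clip(0,255).astype(np.uint8),None,fx=10,fy=10,interpolation=cv2.INTER_CUBIC));s=r.state();print(s['contact_force'],s['grip_width'],s['time'])"
```

```text
[-0.44151305 -1.05006459  0.3562193 ] 51.147342683670004 22.4
```

View pics/m8.png

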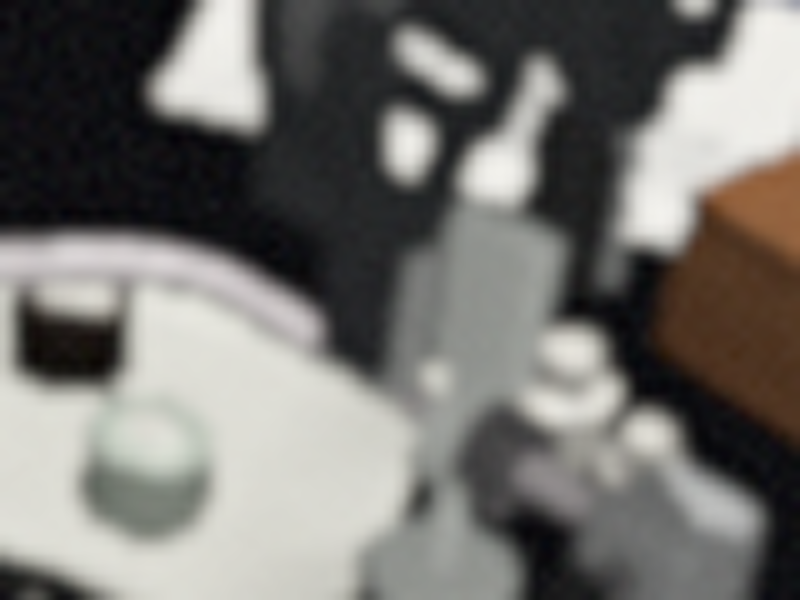

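The carrier's ring (about (440,420)) sits against the dark collar (about (490,450)), the tab is upright and free, and the fingers stand clear. I withdraw straight up.

>>> {"api": "play_rows", "payload": {"targets": [{"dx": 0, "dy": 0, "dz": -0.5, "wx": 0, "wy": 0, "wz": 0, "claw": 0.6}, {"dx": 0, "dy": 0, "dz": -1.5, "wx": 0, "wy": 0, "wz": 0, "claw": 0.6}, {"dx": 0, "dy": 0, "dz": -3, "wx": 0, "wy": 0, "wz": 0, "claw": 0.6}, {"dx": 0, "dy": 0, "dz": -5, "wx": 0, "wy": 0, "wz": 0, "claw": 0.6}, {"dx": 0, "dy": 0, "dz": -7, "wx": 0, "wy": 0, "wz": 0, "claw": 0.6}]}}

```text
time: 22.9
tool_pos: [598.2, -245.1, 206.6]
eef_rot: [0.761, 0.648, 0.0, 0.0]
contact_force: [0.8, -0.1, 0.0]
grip_width: 51.7
grip_force: 0.0
```

>>> {"api": "play_rows", "payload": {"targets": [{"dx": 0, "dy": 0, "dz": -2, "wx": 0, "wy": 0, "wz": 0, "claw": 0.6}, {"dx": 0, "dy": 0, "dz": -3, "wx": 0, "wy": 0, "wz": 0, "claw": 0.6}, {"dx": 0, "dy": 0, "dz": -3, "wx": 0, "wy": 0, "wz": 0, "claw": 0.6}, {"dx": 0, "dy": 0, "dz": -3, "wx": 0, "wy": 0, "wz": 0, "claw": 0.6}, {"dx": 0, "dy": 0, "dz": -3, "wx": 0, "wy": 0, "wz": 0, "claw": 0.6}]}}

```text
time: 23.4
tool_pos: [597.6, -244.6, 233.5]
eef_rot: [0.761, 0.648, -0.0, -0.001]
contact_force: [-0.5, 0.1, -0.5]
grip_width: 51.2
grip_force: 0.0
```

```bash
python3 -c "
from h import *
B=np.mean([r.read_camera('scene').astype(float) for _ in range(8)],0)
x,y=430,230
cv2.imwrite('pics/m9.png',cv2.resize(B[y:y+60,x:x+80,::-1].clip(0,255).astype(np.uint8),None,fx=10,fy=10,interpolation=cv2.INTER_CUBIC));s=r.state();print(s['contact_force'],s['grip_width'],s['time'])"
```

```text
[ 0.43970188 -0.39304175  0.03606952] 51.23734624204594 23.8
```

View pics/m9.png

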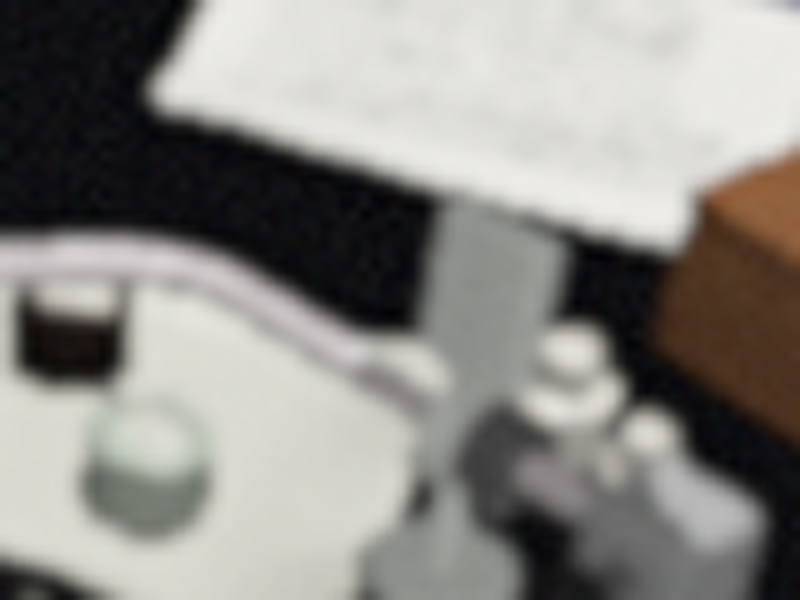

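The tool is clear, and the carrier hangs at rest with its ring (about (440,425)) touching the collar (about (490,450)), in the same place as before the withdrawal.

```bash
python3 -c "
from bench import r
print(r.job_done())"
```

```text
the job is handed in; nothing more can be done
None
```

The carrier hangs on the rod against the stop collar, let go and at rest in the last picture, after a press of about 6 N; I handed the job in at about 24 s but it returned no verdict.

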